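# Unload a cast lever from its fixture and hold it level

## Robot

A 6-joint arm with a two-finger parallel gripper is mounted at the origin on the work surface; the furniture and walls round the work are solid. World frame = base frame: x ahead of the robot, y to its left, z up, the work surface at z = 0. Lengths are in m, angles in rad, forces in N, time in s.
With the tool pointing down it reaches from about 0.3 to 0.825 m from the base axis. Payload 5.4 kg.
Tool frame: the origin (TCP) lies at the very end of the fingers, on their centre line; the grasp point (between the pads) lies 19 mm behind it; x points along the fingers, z is the direction in which the jaws open and shut, and the axes are right-handed (so a half turn about x gives the same grasp; the last joint's range is limited). The gripper opens to 92 mm and grips with 3 to 60 N. Pads are 20 mm wide; open, the fingers measure 128 mm over their backs; the gripper's body (75 mm by 189 mm) begins 69 mm behind the grasp point.
Start: joints at [-1.343, 0.158, 1.597, -0, 1.386, -0.21], TCP at [0.244, -0.521, 0.215] pointing down, gripper open.
Joint ranges: [-2.91, 2.91], [-0.94, 2.29], [0.18, 2.7], [-1.29, 4.43], [0.17, 2.64], [-3, 3]. Speed limits (rad/s): [2.57, 2.57, 3.14, 3.14, 3.14, 3.14].

## Interface

Orientations are given as a unit quaternion [x, y, z, w].
In Python, from cell import ctrl gives the robot as it stands.
- The arm moves only by the tool apply_moves, never from a script. Its argument "rows" is a list that holds one entry, the list of rows, each a list of 7 numbers: the turn, a rotation vector about the world's x, y, z in rad, then the shift along the world's x, y, z in m, then the opening, from 0 (shut) to 1 (fully open). In form: [[[rx, ry, rz, tx, ty, tz, claw], ...]]. A call has 1 to 8 rows; each row is the pose to reach, as a shift and turn from the pose commanded when the call began; what a row does not reach only later rows make up. A row lasts 1/12 s, in which the tool goes at most 41.7 mm and 7.16 degrees, less where a joint would pass 70% of its speed; a pose out of reach is approached as far as the arm can. A call with a gripper value outside its range is refused whole. The fingers move at their own pace and stop on an object; the grip force is fixed at half the most. Time passes only in rows, so rows that repeat a pose let the fingers close. It gives the time, the measured TCP pose, the force and the opening at its end, in the units of the state.
- ctrl.get_state(): the state, without advancing time (a new reading comes with each control period).
- ctrl.get_image(name): name is "scene" or "top" or "wrist"; returns (picture, depth): 400x640x3 uint8, red, green, blue; 400x640 float32, m along the optical axis (not along the pixel's ray), 0 where there is no reading.
- ctrl.camera_info(name): a dict with "fx", "fy", "cx", "cy" (pixels), "R" (3x3) and "t" (3): a world point X has camera coordinates R X + t. Camera axes: x right, y down, z forward; pixel columns grow to the right and rows downward; lengths in m; the calibration is good to about 2 mm. A picture is of the moment at which its call begins: read the wrist's pose just before it. camera_info takes no time and is no camera call; for the wrist camera it gives the pose at the moment of the call.
- ctrl.finish_job(): hands the job in, once; it reports no verdict.
Trained networks look in the newest picture that a camera, given by its name, has taken for a name from the list of things; names that differ only in an ending like _2 or _b are one class to them, and where a whole thing is asked for, a point or a joint stands for the part that bears it (a point fixed in the world has none). Each returns a list of dicts, best first, with "p" (0 to 1); they miss things now and then, are a little off and sometimes report something else, mostly with a low value. They report only what shows in the picture. A call takes as long as a camera call.
- ctrl.regions_of(camera, label): "pixels" (400x640 bool, what is visible of it) and "bbox" ([left, top, right, bottom] in pixels, round what is visible of it).
The state is a dict: "time_s": time; "q": joint angles; "qd": joint speeds; "joint_efforts": joint torques, N m; "tool_pos": TCP position; "tool_rot": TCP orientation; "force": force on the tool from outside, world axes, zero at the start; "torque": the same for the moment, N m; "finger_gap": finger opening in m.
Only numpy, scipy, OpenCV 4.12 (cv2) and the standard library are available. Lean on these libraries where they do the work, as an engineer would, in place of code of your own. Each camera call takes 0.05 s, during which the arm holds its last target.

## Task

The cast lever is clamped in the holding fixture. By hand, slacken the tall brass nut about a quarter turn (anticlockwise from above), swing the C-washer fully out from under it by its black pin until it lies clear of the lever's hub, then grip the lever's arm at its balance point, lift the lever straight up off the stud and the eye pin, and finish still holding it level, in line over both and 2 to 6 centimetres clear of the stud's tip, so that I can brush out the seats before it goes straight back down. Leave the other things on the desk where they are.

Things in the scene. Friction and masses are not known exactly. Their poses are not given: they have to be found in the camera images.
- fixture: heavy fixture, fixed to the desk: dark steel base plate 240 x 90 x 16 mm lying along its own x, with three pale posts on its x axis: washer pivot post at x = -76 mm (20 mm thick), hub seat at x = -32 mm, top at z = 42 mm, eye seat at x = +98 mm, top at z = 38 mm. Origin: centre of the plate's underside, z up
- nut (a joint): tall brass hex nut on the stud, 19 mm across flats, 24 mm high, z = 76 to 100 mm above the desk. Angle in rad: 0 = tight, grows as it slackens (anticlockwise from above) up to 5; starts at 0 to 0.25. It takes about 0.15 N m to turn and presses the washer on the hub until about 1.0. It is smaller than the hub's bore and stays on the stud
- nut_grip (a point): on the nut's axis, 16 mm above its underside and 8 mm below its top, where to grip it. Its axes turn with the nut: two flats face its +x and -x (the fixture's +x and -x when the joint reads 0), the others lie 60 degrees apart
- c_washer (a joint): steel swing C-washer, 8 mm thick, its top 76 mm above the desk, under the nut, on the hub, locking the lever down. Angle in rad about the pivot post's axis: 0 = start, grows as it swings out (anticlockwise from above) up to 1.7; clear of the hub from 1.25. Its nose, 66 mm from the pivot, swings to the fixture's +y. With the nut slack it swings freely and stays where left (friction 0.03 N m)
- washer_pin (a point): top of the upright black pin on the washer's tail, on the side of the pivot away from the nose, 34 mm from the pivot's axis: at the fixture's x = -110 mm, y = 0 when the washer is at 0, swinging to the fixture's -y side. The pin is 10 mm thick and stands 22 mm above the washer; this point is 98 mm above the desk
- lever: greenish grey cast lever, loose, 0.4 to 0.65 kg: hub 48 mm across, 26 mm high; I-section arm 20 mm wide (y), 16 mm high, z = 5 to 21 mm, level and straight from x = 24 to 85 mm; smaller, lower eye 30 mm across; small lug to +y at x = 89 to 105 mm. Origin: hub bore's axis at the hub's underside; x towards the eye, z up. Starts seated, its x along the fixture's x
- balance (a point): the lever's balance point, in the middle of its arm, 49 mm from the hub bore's axis towards the eye and 13 mm above the hub's underside (55 mm above the desk when seated); axes as the lever's
- hub (a point): the lever's hub bore (28 mm), on its axis at the hub's underside, 42 mm above the desk when seated; it has 1 mm of play all round on the seat's locator, which is 12 mm high, and 3 mm round the nut's corners
- eye (a point): the lever's eye hole (13 mm), on its axis at the eye's underside, 130 mm from the hub bore's axis along the lever's x, 4 mm lower than the hub's underside
- stud_tip (a point): tip of the fixture's upright 12 mm stud, 104 mm above the desk, on the hub seat's axis; the hub belongs above it
- eye_pin (a point): top of the fixture's eye pin (11 mm thick, 10 mm high), 48 mm above the desk, on the eye seat's axis; the eye belongs above it
- spanner: open-ended steel spanner, 200 mm long, 8 mm thick, lying flat; origin under its middle. A bystander
- spray_can: small red can with a white cap, 52 mm across and 150 mm tall, standing; origin under its centre. A bystander
- solder_reel: reel of solder wire with blue flanges, 58 mm across and 42 mm tall, standing; origin under its centre. A bystander
- loose_bolt: bright bolt standing on its hexagon head, 19 mm across and 37 mm tall; origin under its centre. A bystander

How it is judged:
By the outcome, as a careful person would: the job done as asked, in the order asked, and still so for the second after the job is handed in, while the arm keeps its last pose, push and grip.
It also fails if it takes over 64 s, if anything falls off the work surface, if the arm or the gripper's body presses on something with over 40 N, if the wrist force passes 120 N, or if a joint passes its speed limit or range.

## Working session

There is one attempt and no reset: what is moved stays moved. The work goes in short steps, Python scripts to look and compute and a tool call to move; the robot and the scene stay as the last step left them, time stands still between calls to the robot, and variables do not carry over. Pictures are saved under pics/ and viewed, and the job is handed in when it is done.

Besides the shell and the picture viewer there is one more tool, called after "Emit:" as a command line: name --argument value ..., lists and objects as JSON in quotes. apply_moves: Moves the arm, as the interface text tells. Its arguments: {"type":"object","properties":{"rows":{"type":"array"}},"required":["rows"]}

```bash
ls; mkdir -p pics
cat > h.py <<'E'
import numpy as np, cv2
from cell import ctrl
from scipy.spatial.transform import Rotation as Rn
def snap(name,fn):
    ci=ctrl.camera_info(name); im,d=ctrl.get_image(name)
    cv2.imwrite('pics/'+fn+'.png',im[:,:,::-1]); return im,d,ci
def cloud(d,ci):
    v,u=np.mgrid[:400,:640]
    P=np.stack([(u-ci['cx'])/ci['fx']*d,(v-ci['cy'])/ci['fy']*d,d],-1)
    return (P-np.array(ci['t']))@np.array(ci['R'])
def proj(X,ci):
    c=np.array(ci['R'])@np.array(X)+np.array(ci['t']); return c[0]/c[2]*ci['fx']+ci['cx'],c[1]/c[2]*ci['fy']+ci['cy']
E
python3 - <<'E'
from h import *
print(ctrl.get_state())
for n in ['scene','top','wrist']:
    im,d,ci=snap(n,n+'0'); np.save('pics/%s0.npy'%n,d); print(n,{k:np.round(v,3).tolist() for k,v in ci.items()})
    P=cloud(d,ci)
    for l in ['fixture','nut','c_washer','lever','washer_pin','spanner','spray_can','solder_reel','loose_bolt']:
        r=ctrl.regions_of(n,l)
        for q in r[:2]:
            m=q['pixels']&(d>0)
            print(n,l,round(q['p'],2),np.round(q['bbox']),m.sum(),np.round(np.median(P[m],0),3) if m.any() else None, np.round(P[m].max(0),3) if m.any() else '', np.round(P[m].min(0),3) if m.any() else '')
print(ctrl.get_state()['time_s'])
E
```

```text
pics
{'time_s': 0.0, 'q': array([-1.34311652e+00,  1.59081236e-01,  1.59822745e+00,  2.83915576e-05,
        1.38619914e+00, -2.10117450e-01]), 'qd': array([ 0.0003952 ,  0.00051977, -0.0002643 ,  0.00047349,  0.00140358,
       -0.00117296]), 'joint_efforts': array([ 1.53883273e-03, -3.85569298e+01, -3.22103906e+01,  7.02225929e-02,
        3.76996142e-02, -1.48207846e-04]), 'tool_pos': array([ 0.24360373, -0.52015386,  0.21360324]), 'tool_rot': array([ 0.37997427,  0.59712074, -0.37901105,  0.5961686 ]), 'force': array([-0.60257195, -0.23355286, -0.29339304]), 'torque': array([-0.03579746,  0.00104377,  0.00966366]), 'finger_gap': 0.09192287028359586}
scene {'fx': 459.955, 'fy': 459.955, 'cx': 322.324, 'cy': 201.252, 'R': [[0.989, 0.145, -0.008], [0.123, -0.869, -0.48], [-0.076, 0.474, -0.877]], 't': [-0.444, -0.054, 1.169]}
scene fixture 0.82 [319. 133. 364. 232.] 2659 [0.496 0.041 0.016] [0.539 0.222 0.106] [ 0.442 -0.078 -0.006]
scene nut 0.62 [344. 160. 349. 166.] 26 [0.493 0.067 0.092] [0.498 0.07  0.102] [0.486 0.065 0.084]
scene c_washer 0.74 [337. 131. 356. 169.] 376 [0.494
[... 1361 characters left out ...]
] 654 [ 0.476 -0.271  0.144] [ 0.537 -0.255  0.226] [ 0.454 -0.348 -0.004]
top spray_can 0.91 [408. 188. 439. 217.] 631 [ 0.475 -0.271  0.146] [ 0.522 -0.255  0.153] [ 0.454 -0.352 -0.004]
top spray_can 0.42 [256. 188. 343. 221.] 2220 [0.48  0.062 0.017] [0.535 0.165 0.106] [ 0.443 -0.073 -0.002]
top solder_reel 0.87 [215. 236. 238. 255.] 370 [0.374 0.238 0.042] [0.398 0.27  0.048] [ 0.347  0.215 -0.002]
top loose_bolt 0.48 [283. 192. 342. 211.] 440 [ 0.488 -0.01   0.058] [0.509 0.086 0.073] [ 0.466 -0.069  0.015]
wrist {'fx': 331.208, 'fy': 331.208, 'cx': 321.557, 'cy': 194.973, 'R': [[0.425, -0.905, -0.0], [-0.864, -0.405, 0.298], [-0.27, -0.126, -0.955]], 't': [-0.575, -0.034, 0.392]}
1.5
```

Run:
```python
import cv2,numpy as np
a=cv2.imread('pics/scene0.png');b=cv2.imread('pics/top0.png');w=cv2.imread('pics/wrist0.png')
def c(im,x0,y0,x1,y1,s): return cv2.resize(im[y0:y1,x0:x1],None,fx=s,fy=s,interpolation=cv2.INTER_CUBIC)
cv2.imwrite('pics/top_c.png',c(b,200,140,460,300,3))
cv2.imwrite('pics/scene_c.png',c(a,240,80,440,340,2.3))
```

```text
(no output)
```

View pics/scene0.png

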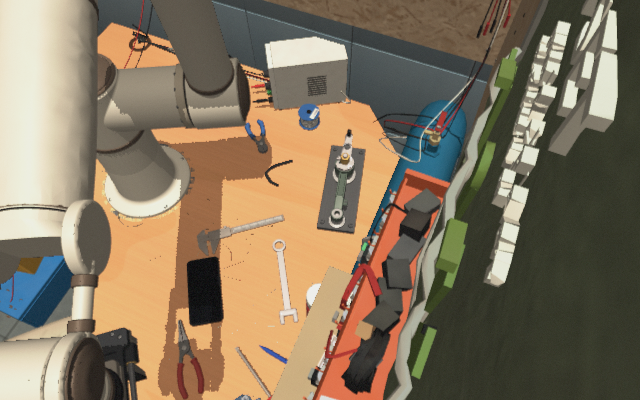

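```bash
sleep 1
```

```text
(no output)
```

View pics/top_c.png

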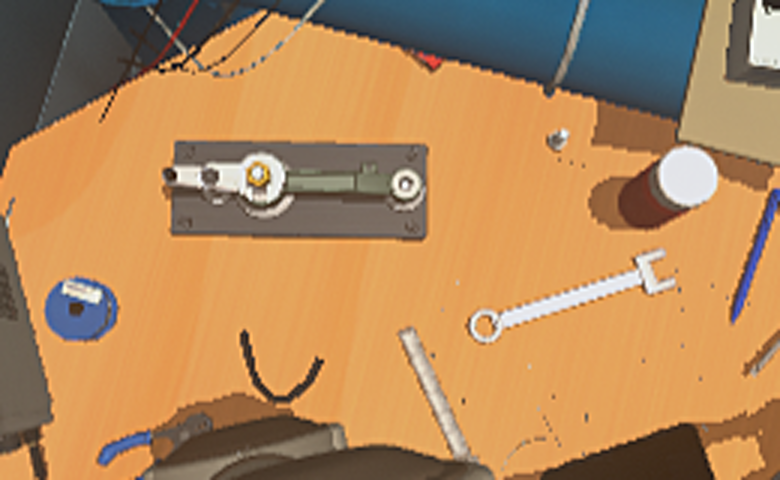

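View pics/scene_c.png

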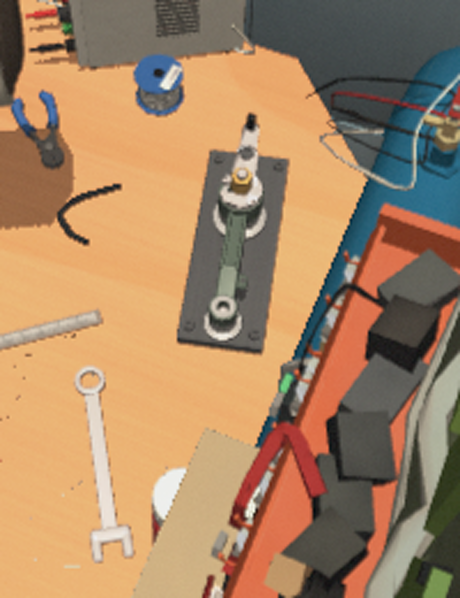

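View pics/wrist0.png

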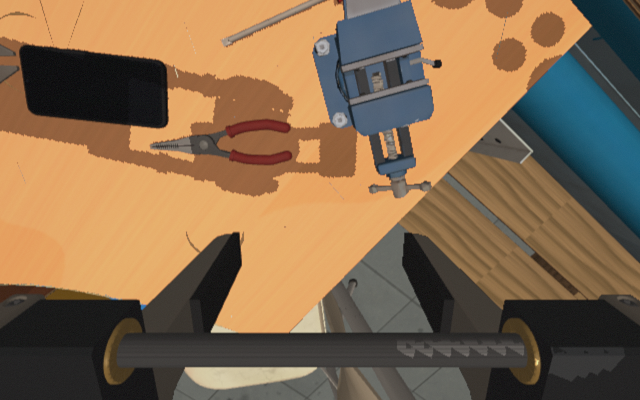

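The pictures show the fixture near (0.49, 0.06), its x along world −y. The black pin is at the far left end (top image ~(257,198)) and the nut is at ~(286,198). The bin lies to +x, and the bystanders are well clear. Next I fit the fixture pose, check the obstacle heights and get the jaw yaw relation.

Run:
```python
from h import *
s=ctrl.get_state(); R=Rn.from_quat(s['tool_rot']).as_matrix(); print('tool axes',np.round(R,3), s['q'])
for n in ['top','scene']:
    ci=ctrl.camera_info(n); d=np.load(f'pics/{n}0.npy'); P=cloud(d,ci); im=cv2.imread(f'pics/{n}0.png').astype(int)
    X=P[...,0];Y=P[...,1];Z=P[...,2]
    box=(d>0)&(X>.42)&(X<.56)&(Y>-.1)&(Y<.2)
    pl=box&(abs(Z-.016)<.006)&(im.sum(-1)<330)&(im.max(-1)-im.min(-1)<40)
    pts=P[pl][:,:2].astype(np.float32)
    print(n,'plate',cv2.minAreaRect(pts),len(pts),np.median(Z[pl]))
    nb=box&(Z>.08)
    print('high pts',np.round(P[nb],3).tolist()[:40] )
    # obstacle heights around
    for x0 in (.54,.6,.66):
        for y0 in (-.3,-.2,-.1,0,.1,.2,.3):
            m=(d>0)&(X>x0)&(X<x0+.06)&(Y>y0)&(Y<y0+.1)
            if m.sum()>5: print((x0,y0),m.sum(),round(float(np.percentile(Z[m],98)),3),end='; ')
    print()
```

```text
tool axes [[ 0.     0.906  0.424]
 [-0.     0.424 -0.906]
 [-1.    -0.     0.   ]] [-1.34309847e+00  1.58381717e-01  1.59698999e+00  6.31153763e-06
  1.38619031e+00 -2.10075270e-01]
top plate ((0.489438533782959, 0.045444026589393616), (0.23685815930366516, 0.08886570483446121), 89.2730712890625) 1507 0.015985287069158093
high pts [[0.499, 0.078, 0.101], [0.499, 0.075, 0.101], [0.497, 0.083, 0.099], [0.497, 0.081, 0.099], [0.497, 0.078, 0.099], [0.496, 0.075, 0.101], [0.496, 0.073, 0.101], [0.497, 0.07, 0.1], [0.494, 0.156, 0.099], [0.494, 0.154, 0.099], [0.497, 0.136, 0.08], [0.496, 0.119, 0.084], [0.494, 0.086, 0.102], [0.493, 0.083, 0.103], [0.493, 0.08, 0.104], [0.493, 0.078, 0.103], [0.493, 0.075, 0.105], [0.494, 0.073, 0.1], [0.494, 0.07, 0.099], [0.495, 0.068, 0.097], [0.491, 0.159, 0.097], [0.492, 0.157, 0.094], [0.491, 0.154, 0.097], [0.491, 0.151, 0.099], [0.494, 0.119, 0.083], [0.491, 0.086, 0.101], [0.492, 0.083, 0.097], [0.491, 0.08, 0.103], [0.491, 0.078, 0.105], [0.491, 0.075, 0.103], [0.491, 0.072, 0.104], [0.491, 0.07, 0.101], [0.492, 0.068, 0.096], [0.488, 0.159, 0.
[... 1415 characters left out ...]
117, 0.081], [0.493, 0.112, 0.081], [0.486, 0.084, 0.099], [0.489, 0.085, 0.097], [0.491, 0.084, 0.099], [0.493, 0.085, 0.098], [0.496, 0.085, 0.099], [0.485, 0.078, 0.102], [0.487, 0.078, 0.103], [0.489, 0.078, 0.103], [0.492, 0.077, 0.105], [0.494, 0.081, 0.1], [0.496, 0.081, 0.101]]
(0.54, -0.3) 1884 0.496; (0.54, -0.2) 346 0.487; (0.54, -0.1) 655 0.201; (0.54, 0) 822 0.186; (0.54, 0.1) 829 0.172; (0.54, 0.2) 357 0.066; (0.54, 0.3) 3010 0.341; (0.6, -0.3) 4329 0.788; (0.6, -0.1) 392 0.23; (0.6, 0) 898 0.266; (0.6, 0.1) 485 0.214; (0.6, 0.2) 281 0.369; (0.6, 0.3) 3315 0.355; (0.66, -0.1) 603 0.656; (0.66, 0) 1241 0.289; (0.66, 0.1) 599 0.279; (0.66, 0.2) 1980 0.381; (0.66, 0.3) 1110 0.228;
```

Run:
```python
from h import *
Ps=[]
for n in ['top','scene']:
    ci=ctrl.camera_info(n); d=np.load(f'pics/{n}0.npy'); P=cloud(d,ci); Ps.append(P[d>0])
P=np.concatenate(Ps)
print('y\\x',[round(x,2) for x in np.arange(.53,.67,.01)])
for y0 in np.arange(-.12,.2,.02):
    r=[]
    for x0 in np.arange(.53,.67,.01):
        m=(P[:,0]>=x0)&(P[:,0]<x0+.01)&(P[:,1]>=y0)&(P[:,1]<y0+.02)
        r.append(int(1000*np.percentile(P[m,2],95)) if m.sum()>2 else -1)
    print(round(y0,2),r)
```

```text
y\x [np.float64(0.53), np.float64(0.54), np.float64(0.55), np.float64(0.56), np.float64(0.57), np.float64(0.58), np.float64(0.59), np.float64(0.6), np.float64(0.61), np.float64(0.62), np.float64(0.63), np.float64(0.64), np.float64(0.65), np.float64(0.66), np.float64(0.67)]
-0.12 [1, 2, 3, 171, 192, 204, 211, 216, 219, 221, 221, 218, 217, 210, 203]
-0.1 [2, 2, 1, 2, 185, 200, 208, 215, 218, 219, 221, 219, 218, 214, 207]
-0.08 [16, 2, 1, 2, 165, 191, 205, 211, 217, 219, 221, 220, 219, 216, 210]
-0.06 [15, 2, 2, 3, 2, 184, 199, 207, 214, 217, 219, 220, 219, 218, 214]
-0.04 [17, 4, 2, 2, 1, 163, 190, 203, 211, 216, 219, 221, 221, 219, 217]
-0.02 [17, 1, 1, 2, 3, 1, 183, 196, 206, 213, 225, 231, 221, 220, 217]
0.0 [17, 2, 2, 2, 1, 2, 165, 191, 211, 218, 215, 232, 220, 223, 219]
0.02 [17, 2, 3, 2, 2, 3, 197, 205, 198, 207, 219, 230, 266, 288, 287]
0.04 [17, 2, 2, 2, 182, 189, 96, 201, 203, 209, 210, 265, 267, 288, 289]
0.06 [16, 2, 2, 168, 176, 102, 191, 195, 197, 207, 214, 225, 226, 232, 289]
0.08 [17, 1, 4, 162, 167, 177, 3, 193, 202, 189, 204, 215, 229, 232, 234]
0.1 [18, 3, 2, 148, 161, 175, 183, 3, 194, 201, 206, 211, 217, 231, 238]
0.12 [18, 2, 2, 43, 162, 166, 175, 184, 189, 170, 201, 211, 216, 214, 215]
0.14 [18, 3, 2, 2, 145, 163, 109, 175, 183, 196, 175, 189, 202, 206, 209]
0.16 [15, 2, 3, 2, 138, 152, 166, 88, 2, 86, 79, 176, 189, 195, 205]
0.18 [2, 2, 2, 113, 133, 93, 76, 2, 67, 67, -1, 147, 164, 182, 191]
```

Run:
```python
from h import *
Ps=[]
a=cv2.imread('pics/scene0.png');b=cv2.imread('pics/top0.png')
def c(im,x0,y0,x1,y1,s): return cv2.resize(im[y0:y1,x0:x1],None,fx=s,fy=s,interpolation=cv2.INTER_CUBIC)
cv2.imwrite('pics/top_d.png',c(b,220,110,400,230,4.4))
cv2.imwrite('pics/scene_d.png',c(a,310,80,480,260,3.3))
for n in ['top','scene']:
    ci=ctrl.camera_info(n)
    print(n,[np.round(proj(p,ci)) for p in [(.585,-.01,.165),(.585,.065,.165),(.585,.065,.13)]])
```

```text
top [array([319., 155.]), array([289., 155.]), array([290., 159.])]
scene [array([385., 177.]), array([387., 148.]), array([386., 157.])]
```

View pics/top_d.png

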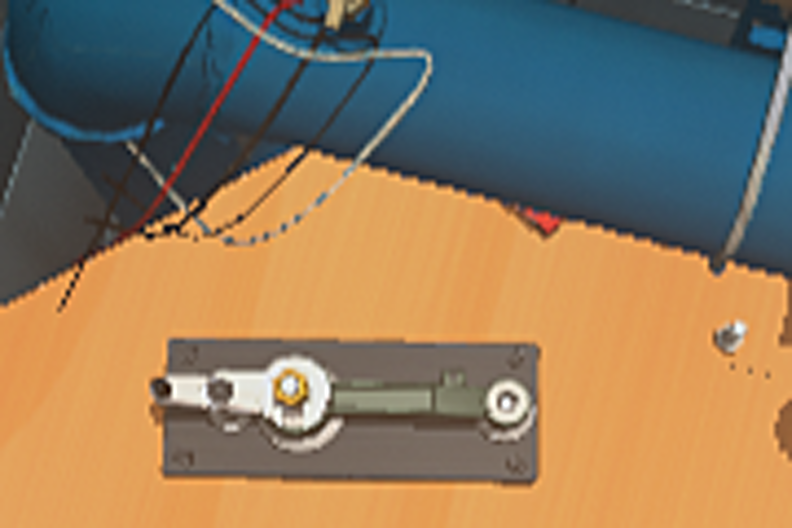

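View pics/scene_d.png

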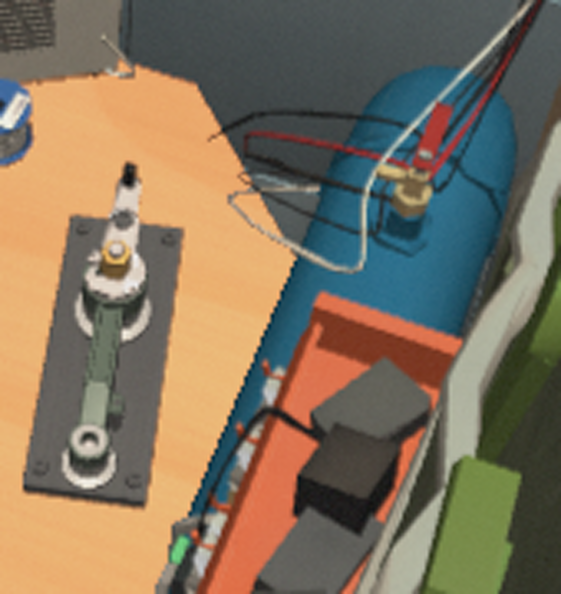

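The jaw yaw is ψ = q1 − q6, now −65°. A tank and some cables lie at x ≥ 0.56, so I'll turn the nut with the gripper's long axis mostly along world y. First I move over the fixture to look.

Emit:
apply_moves --rows '[[[0, 0, -0.05, 0.02, 0.035, 0.02, 1], [0, 0, -0.11, 0.04, 0.07, 0.03, 1], [0, 0, -0.16, 0.06, 0.105, 0.04, 1], [0, 0, -0.22, 0.08, 0.14, 0.05, 1], [0, 0, -0.27, 0.09, 0.175, 0.055, 1], [0, 0, -0.33, 0.1, 0.21, 0.06, 1], [0, 0, -0.38, 0.11, 0.245, 0.06, 1], [0, 0, -0.44, 0.12, 0.28, 0.06, 1]]]'

```text
time_s: 2.17
tool_pos: [0.3641, -0.2392, 0.2752]
tool_rot: [0.501, 0.498, -0.501, 0.499]
force: [1.5, 0.0, 0.1]
finger_gap: 0.0918
```

Emit:
apply_moves --rows '[[[0, 0, 0, 0.01, 0.038, 0, 0.5], [0, 0, 0, 0.02, 0.075, 0, 0.5], [0, 0, 0, 0.025, 0.112, 0, 0.5], [0, 0, 0, 0.03, 0.15, 0, 0.5], [0, 0, 0, 0.04, 0.188, 0, 0.5], [0, 0, 0, 0.05, 0.225, 0, 0.5], [0, 0, 0, 0.055, 0.26, 0, 0.5], [0, 0, 0, 0.06, 0.29, 0, 0.5]]]'

```text
time_s: 2.83
tool_pos: [0.4237, 0.0516, 0.2748]
tool_rot: [0.5, 0.5, -0.5, 0.5]
force: [-0.1, -0.4, -0.4]
finger_gap: 0.0461
```

Emit:
apply_moves --rows '[[[0, 0, 0, 0, 0, 0, 0.5], [0, 0, 0, 0, 0, 0, 0.5]]]'

```text
time_s: 3.0
tool_pos: [0.4236, 0.0503, 0.2746]
tool_rot: [0.5, 0.5, -0.5, 0.5]
force: [0.1, -0.4, 0.8]
finger_gap: 0.0456
```

Run:
```python
from h import *
s=ctrl.get_state(); print(s['time_s'],s['tool_pos'],s['q'])
im,d,ci=snap('wrist','w1'); np.save('pics/w1.npy',d); import pickle; pickle.dump(ci,open('pics/w1.pkl','wb'))
```

```text
3.0 [0.42363114 0.05025137 0.27462475] [-1.66539674e-01 -2.80707588e-01  1.89820351e+00 -3.67298127e-04
  1.52412874e+00  1.40294533e+00]
```

View pics/w1.png

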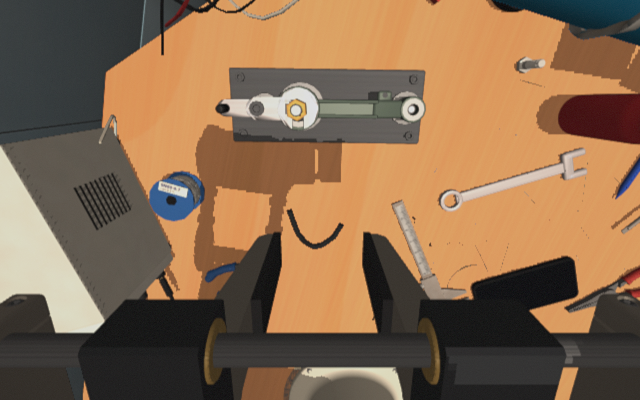

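The wrist view is clear: the nut is at ~(297,109), the pin at ~(222,108) and the eye at ~(412,108). I'll zoom in and measure.

Run:
```python
from h import *
import pickle
im=cv2.imread('pics/w1.png'); d=np.load('pics/w1.npy'); ci=pickle.load(open('pics/w1.pkl','rb'))
cv2.imwrite('pics/w1c.png',cv2.resize(im[60:150,200:435],None,fx=3.4,fy=3.4,interpolation=cv2.INTER_CUBIC))
P=cloud(d,ci);X,Y,Z=P[...,0],P[...,1],P[...,2]; I=im.astype(int)
box=(d>0)&(X>.42)&(X<.56)&(Y>-.1)&(Y<.2)
pl=box&(abs(Z-.016)<.006)&(I.sum(-1)<330)&(I.max(-1)-I.min(-1)<40)
print('plate',cv2.minAreaRect(P[pl][:,:2].astype(np.float32)),np.median(Z[pl]))
def rep(n,m): print(n,m.sum(),np.round(P[m].mean(0),4),np.round(P[m].min(0),3),np.round(P[m].max(0),3))
rep('nut+stud',box&(Z>.09)&(Y<.12)); rep('pin',box&(Z>.085)&(Y>.13))
rep('studtip',box&(Z>.1025)&(Y<.12))
rep('washer',box&(Z>.071)&(Z<.08)&(Y>.05))
rep('arm',box&(abs(Z-.063)<.004)&(Y>-.01)&(Y<.045))
rep('eye',box&(Z>.05)&(Z<.07)&(Y<-.035)&(abs(X-.49)<.03))
# nut brass hull
hsv=cv2.cvtColor(im,cv2.COLOR_BGR2HSV)
m=box&(hsv[...,1]>110)&(Z>.08)&(Y<.1)
rep('brass',m)
```

```text
plate ((0.49001380801200867, 0.04441779851913452), (0.23913398385047913, 0.08867686241865158), 89.41329193115234) 0.015837189256348774
nut+stud 50794 [0.4464 0.043  0.3692] [ 0.42  -0.037  0.092] [0.502 0.12  0.388]
pin 563 [0.4593 0.1361 0.3206] [0.423 0.13  0.086] [0.497 0.159 0.379]
studtip 50564 [0.4462 0.0428 0.3705] [ 0.42  -0.037  0.103] [0.496 0.12  0.388]
washer 1933 [0.4927 0.1024 0.0757] [0.471 0.055 0.072] [0.513 0.162 0.08 ]
arm 741 [0.4902 0.0175 0.0611] [ 0.481 -0.01   0.059] [0.5   0.044 0.065]
eye 523 [ 0.4899 -0.0508  0.0555] [ 0.476 -0.067  0.05 ] [ 0.504 -0.035  0.058]
brass 2291 [0.4509 0.0491 0.3474] [ 0.42  -0.037  0.092] [0.501 0.097 0.387]
```

View pics/w1c.png

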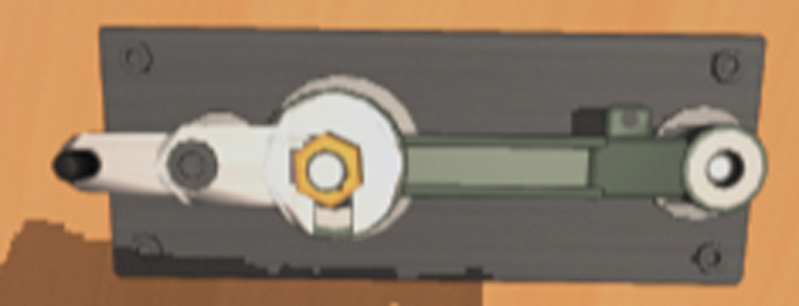

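Run:
```python
from h import *
import pickle
from scipy.optimize import minimize
im=cv2.imread('pics/w1.png'); ci=pickle.load(open('pics/w1.pkl','rb')); d=np.load('pics/w1.npy')
P=cloud(d,ci);X,Y,Z=P[...,0],P[...,1],P[...,2]
loc=(d>0)&(abs(X-.49)<.03)&(Z<.11)
def rep(n,m): print(n,m.sum(),np.round(P[m].mean(0),4),np.round(P[m].min(0),4),np.round(P[m].max(0),4))
rep('pin',loc&(Z>.092)&(Y>.13)); rep('stud',loc&(Z>.1022)&(Y<.1)&(Y>.05)); rep('nuttop',loc&(Z>.096)&(Y<.1)&(Y>.05))
rep('pivot',loc&(Z>.0775)&(Y>.105)&(Y<.135))
hsv=cv2.cvtColor(im,cv2.COLOR_BGR2HSV)
brass=(hsv[...,1]>90)&(hsv[...,0]>10)&(hsv[...,0]<35)
sub=np.zeros_like(brass);sub[88:132,272:325]=1
brass&=sub
# exclude desk etc.
n,lab,st,ce=cv2.connectedComponentsWithStats(brass.astype(np.uint8)); print(st,ce)
k=1+np.argmax(st[1:,4]); mask=(lab==k).astype(np.uint8)
mask=cv2.morphologyEx(mask,cv2.MORPH_CLOSE,np.ones((15,15),np.uint8))
S=8
big=cv2.resize(mask*255,None,fx=1,fy=1)>0
def render(p):
    x,y,th=p; r=.0095/np.cos(np.pi/6); pts=[]
    for z in (.076,.100):
        for i in range(6):
            a=th+np.pi/6+i*np.pi/3; pts.append(proj((x+r*np.cos(a),y+r*np.sin(a),z),ci))
    for i in range(12):
        a=i*np.pi/6; pts.append(proj((x+.006*np.cos(a),y+.006*np.sin(a),.104),ci))
    h=cv2.convexHull(np.array(pts,np.float32)).reshape(-1,2)
    img=np.zeros((44*S,53*S),np.uint8)
    cv2.fillPoly(img,[np.round((h-np.array([272,88])+.5)*S).astype(np.int32)],255)
    return cv2.resize(img,(53,44),interpolation=cv2.INTER_AREA)/255.
T=mask[88:132,272:325].astype(float)
best=[]
for th in np.deg2rad(np.arange(-90.6-6,-90.6+24,3)):
    r=minimize(lambda q:((render((q[0]/1000,q[1]/1000,q[2]))-T)**2).sum(),[490.3,76.4,th],method='Nelder-Mead',options=dict(initial_simplex=[[490.3,76.4,th],[492,76.4,th],[490.3,78,th],[490.3,76.4,th+.1]],xatol=.02,fatol=.05))
    best.append((round(r.fun,2),np.round(r.x[:2],1),round(np.rad2deg(r.x[2]),1)))
for b in sorted(best,key=lambda b:b[0]): print(b)
```

```text
pin 1127 [0.4888 0.3404 0.1009] [0.46   0.1494 0.092 ] [0.52   0.3687 0.11  ]
stud 105 [0.4912 0.0765 0.1037] [0.4856 0.0709 0.1022] [0.4963 0.082  0.1055]
nuttop 318 [0.4911 0.0764 0.1011] [0.4803 0.067  0.0969] [0.5009 0.0864 0.1055]
pivot 152 [0.4915 0.1205 0.0792] [0.4838 0.1127 0.0775] [0.4994 0.1285 0.0811]
[[     0      0    640    400 255779]
 [   286     99     20     22    221]] [[319.52024208 199.57785432]
 [296.07239819 109.39366516]]
(np.float64(12.81), array([490.3,  76.8]), np.float64(-86.5))
(np.float64(12.92), array([490.3,  76.9]), np.float64(-86.5))
(np.float64(12.92), array([490.2,  76.8]), np.float64(-85.8))
(np.float64(13.45), array([490.2,  77. ]), np.float64(-86.1))
(np.float64(13.45), array([490.3,  76.8]), np.float64(-87.8))
(np.float64(13.47), array([490.3,  76.9]), np.float64(-85.2))
(np.float64(13.49), array([490.3,  76.8]), np.float64(-86.5))
(np.float64(13.53), array([490.3,  76.9]), np.float64(-85.5))
(np.float64(13.77), array([490.3,  76.8]), np.float64(-87.3))
(np.float64(13.92), array([490.3,  76.8]), np.float64(-86.4))
```

Emit:
apply_moves --rows '[[[0, 0, 0.03, 0.03, 0.012, -0.03, 0.5], [0, 0, 0.06, 0.05, 0.02, -0.06, 0.45], [0, 0, 0.06, 0.067, 0.0265, -0.09, 0.45], [0, 0, 0.06, 0.067, 0.0265, -0.12, 0.45], [0, 0, 0.06, 0.067, 0.0265, -0.14, 0.45], [0, 0, 0.06, 0.067, 0.0265, -0.14, 0.45]]]'

```text
time_s: 3.55
tool_pos: [0.4872, 0.0743, 0.1296]
tool_rot: [0.484, 0.516, -0.488, 0.511]
force: [-0.8, 0.6, -1.0]
finger_gap: 0.0413
```

Run:
```python
from h import *
s=ctrl.get_state(); print(s['time_s'],s['tool_pos'],s['q'])
im,d,ci=snap('wrist','w2'); im,d,ci=snap('scene','s2')
```

```text
3.55 [0.48724938 0.07428613 0.12963545] [-9.41357736e-02  3.71776086e-02  1.90262382e+00 -4.73880438e-04
  1.21155071e+00  1.42145333e+00]
```

View pics/w2.png

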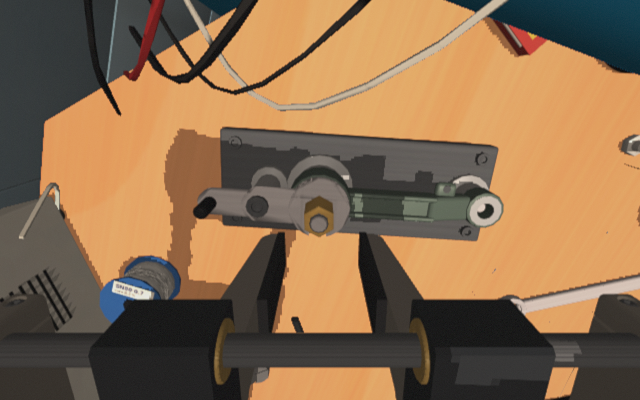

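View pics/s2.png

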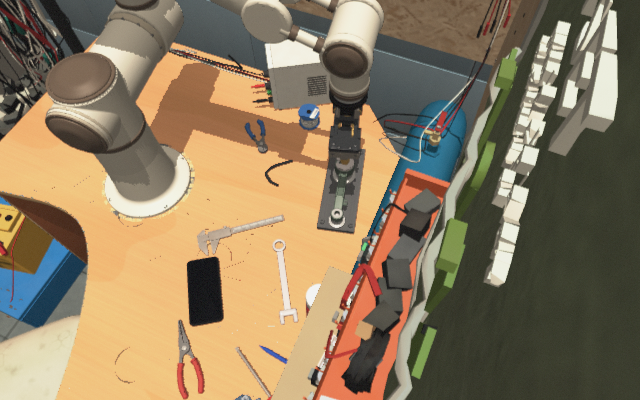

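Emit:
apply_moves --rows '[[[0, 0, 0, 0, 0, -0.02, 0.45], [0, 0, 0, 0, 0, -0.04, 0.45], [0, 0, 0, 0, 0, -0.053, 0.45], [0, 0, 0, 0, 0, -0.054, 0.4], [0, 0, 0, 0, 0, -0.054, 0.4]]]'

```text
time_s: 4.07
tool_pos: [0.4917, 0.0751, 0.0821]
tool_rot: [0.486, 0.513, -0.485, 0.515]
force: [-0.0, 0.2, 0.2]
finger_gap: 0.0366
```

Run:
```python
from h import *
im,d,ci=snap('wrist','w3'); np.save('pics/w3.npy',d)
s=ctrl.get_state(); print(s['time_s'],s['tool_pos'],s['force'],s['finger_gap'])
P=cloud(d,ci);X,Y,Z=P[...,0],P[...,1],P[...,2]
m=(d>.05)&(X>.53)&(X<.6)&(Y>-.06)&(Y<.2)&(Z>.05)
for y0 in np.arange(-.06,.2,.01):
    k=m&(Y>=y0)&(Y<y0+.01)
    if k.any():
        j=np.argsort(X[k])[:1]; print(round(y0,2),k.sum(),np.round(P[k][j],3).tolist())
```

```text
4.1167 [0.49229848 0.07510954 0.08272015] [ 0.14289768 -0.86237797 -0.20168762] 0.03664657151786436
-0.02 40 [[0.599, -0.016, 0.14]]
-0.01 27 [[0.6, -0.01, 0.146]]
0.0 1 [[0.6, 0.003, 0.16]]
0.03 164 [[0.59, 0.04, 0.192]]
0.04 1695 [[0.582, 0.05, 0.186]]
0.05 1132 [[0.575, 0.06, 0.178]]
0.06 759 [[0.57, 0.07, 0.17]]
0.07 1021 [[0.565, 0.08, 0.163]]
0.08 965 [[0.564, 0.09, 0.156]]
0.09 675 [[0.563, 0.097, 0.149]]
0.1 759 [[0.564, 0.1, 0.15]]
0.11 1462 [[0.568, 0.11, 0.139]]
0.12 998 [[0.569, 0.121, 0.146]]
0.13 727 [[0.571, 0.13, 0.137]]
0.14 936 [[0.572, 0.146, 0.137]]
0.15 576 [[0.574, 0.151, 0.136]]
0.16 421 [[0.572, 0.17, 0.128]]
0.17 292 [[0.571, 0.175, 0.12]]
0.18 534 [[0.569, 0.19, 0.123]]
0.19 336 [[0.563, 0.2, 0.102]]
```

View pics/w3.png

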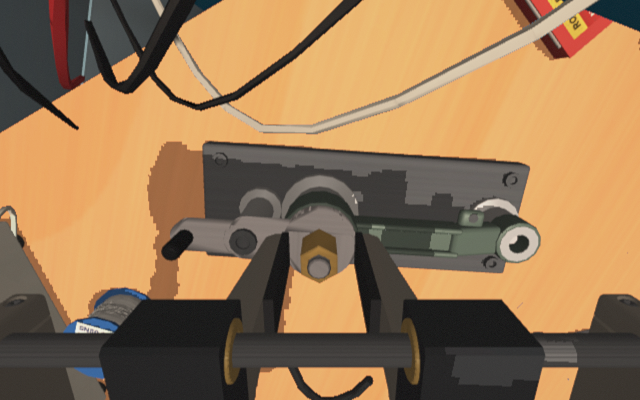

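The nut sits between the jaws. I'm closing on it now.

Emit:
apply_moves --rows '[[[0, 0, 0, 0, 0, -0.001, 0.2], [0, 0, 0, 0, 0, -0.001, 0], [0, 0, 0, 0, 0, -0.001, 0], [0, 0, 0, 0, 0, -0.001, 0], [0, 0, 0, 0, 0, -0.001, 0], [0, 0, 0, 0, 0, -0.001, 0]]]'

```text
time_s: 4.62
tool_pos: [0.4917, 0.0765, 0.0808]
tool_rot: [0.486, 0.514, -0.484, 0.514]
force: [-0.2, 5.2, 5.9]
finger_gap: 0.0183
```

Run:
```python
from h import *
s=ctrl.get_state(); print(s['time_s'],s['tool_pos'],s['force'],s['torque'],s['finger_gap'],s['q'])
```

```text
4.6167 [0.4916524  0.07651592 0.08083622] [-0.22904479  5.22203688  5.90541413] [0.90490047 0.12038523 0.03991238] 0.018348421248557536 [-8.99705097e-02  1.07980755e-01  1.93487987e+00  1.67841495e-03
  1.09677434e+00  1.42213146e+00]
```

Emit:
apply_moves --rows '[[[0, 0, 0.05, 0, 0, 0, 0], [0, 0, 0.11, 0, 0, 0, 0], [0, 0, 0.18, 0, 0, 0, 0], [0, 0, 0.25, 0, 0, 0, 0], [0, 0, 0.32, 0, 0, 0, 0], [0, 0, 0.39, 0, 0, 0, 0], [0, 0, 0.46, 0, 0, 0, 0], [0, 0, 0.52, 0, 0, 0, 0]]]'

```text
time_s: 5.28
tool_pos: [0.4915, 0.0769, 0.0808]
tool_rot: [0.337, 0.622, -0.335, 0.622]
force: [-1.4, 6.0, 7.0]
finger_gap: 0.0184
```

Emit:
apply_moves --rows '[[[0, 0, 0, 0, 0, 0, 0], [0, 0, 0, 0, 0, 0, 0]]]'

```text
time_s: 5.45
tool_pos: [0.4915, 0.0769, 0.0808]
tool_rot: [0.338, 0.622, -0.336, 0.622]
force: [-0.2, 6.5, 6.6]
finger_gap: 0.0185
```

Run:
```python
from h import *
im,d,ci=snap('wrist','w4')
s=ctrl.get_state(); print(s['time_s'],s['tool_pos'],s['force'],s['torque'],s['finger_gap'],s['q'])
R=Rn.from_quat(s['tool_rot']).as_matrix();print(np.rad2deg(np.arctan2(R[1,2],R[0,2])))
```

```text
5.5 [0.49150034 0.07691132 0.08081918] [-1.37571344  5.22825401  7.38647545] [1.11222605 0.17457725 0.01910256] 0.018501486321535983 [-0.0896818   0.10797192  1.93492869  0.00251816  1.09716225  0.90226932]
-56.90026343122124
```

View pics/w4.png

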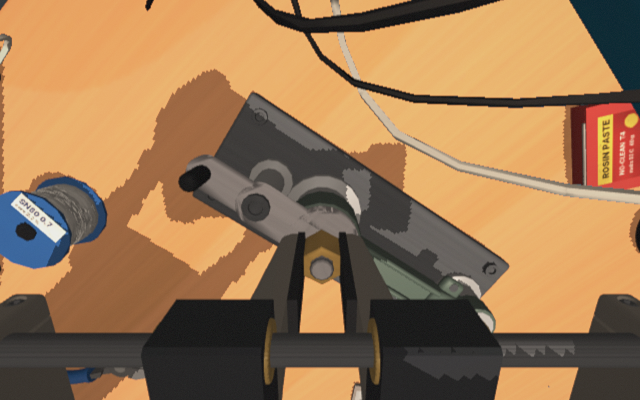

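Emit:
apply_moves --rows '[[[0, 0, 0, 0, 0, 0, 0.3], [0, 0, 0, 0, 0, 0, 0.3], [0, 0, 0, 0, 0, 0.003, 0.3], [0, 0, -0.1, 0, 0, 0.004, 0.3], [0, 0, -0.22, 0, 0, 0.004, 0.3], [0, 0, -0.34, 0, 0, 0.004, 0.3], [0, 0, -0.46, 0, 0, 0.004, 0.3], [0, 0, -0.58, 0, 0, 0.004, 0.3]]]'

```text
time_s: 6.17
tool_pos: [0.4906, 0.0754, 0.0835]
tool_rot: [-0.502, -0.498, 0.502, -0.498]
force: [1.1, -0.7, -0.5]
finger_gap: 0.0276
```

Emit:
apply_moves --rows '[[[0, 0, -0.12, 0, 0, 0, 0.3], [0, 0, -0.24, 0, 0, 0, 0.3], [0, 0, -0.36, 0, 0, 0, 0.3], [0, 0, -0.467, 0, 0, -0.002, 0.3], [0, 0, -0.467, 0, 0, -0.004, 0.3], [0, 0, -0.467, 0, 0, -0.004, 0.3]]]'

```text
time_s: 6.67
tool_pos: [0.4903, 0.0755, 0.0791]
tool_rot: [-0.602, -0.371, 0.602, -0.371]
force: [0.2, -0.2, -0.2]
finger_gap: 0.0279
```

Run:
```python
from h import *
im,d,ci=snap('wrist','w5')
s=ctrl.get_state(); print(s['time_s'],s['tool_pos'],s['force'],s['torque'],s['finger_gap'],s['q'])
R=Rn.from_quat(s['tool_rot']).as_matrix();print(np.rad2deg(np.arctan2(R[1,2],R[0,2])))
```

```text
6.7167 [0.49037712 0.0755711  0.07925235] [-0.62943899 -0.01370355  1.00856432] [ 0.07615947 -0.01582303  0.00241547] 0.02757761808060877 [-9.09909140e-02  1.09481604e-01  1.93683321e+00 -2.90445830e-04
  1.09616863e+00  1.94628102e+00]
-116.71945977666941
```

View pics/w5.png

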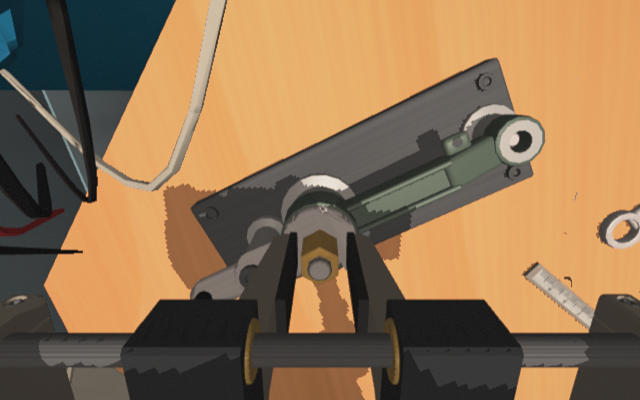

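The nut's flats line up with the jaws again (nut at (320,262)). I'll grip it and turn a further 60°.

Emit:
apply_moves --rows '[[[0, 0, 0, 0.001, 0.001, 0.001, 0], [0, 0, 0, 0.001, 0.001, 0.001, 0], [0, 0, 0, 0.001, 0.001, 0.001, 0], [0, 0, 0, 0.001, 0.001, 0.001, 0], [0, 0, 0, 0.001, 0.001, 0.001, 0]]]'

```text
time_s: 7.13
tool_pos: [0.4916, 0.0763, 0.0807]
tool_rot: [-0.602, -0.37, 0.603, -0.37]
force: [-2.4, -4.8, 3.0]
finger_gap: 0.0186
```

Emit:
apply_moves --rows '[[[0, 0, 0.06, 0, 0, 0, 0], [0, 0, 0.13, 0, 0, 0, 0], [0, 0, 0.2, 0, 0, 0, 0], [0, 0, 0.27, 0, 0, 0, 0], [0, 0, 0.34, 0, 0, 0, 0], [0, 0, 0.41, 0, 0, 0, 0], [0, 0, 0.48, 0, 0, 0, 0], [0, 0, 0.55, 0, 0, 0, 0]]]'

```text
time_s: 7.8
tool_pos: [0.4917, 0.0767, 0.0807]
tool_rot: [0.479, 0.521, -0.479, 0.52]
force: [-3.2, -2.5, 1.9]
finger_gap: 0.0187
```

Emit:
apply_moves --rows '[[[0, 0, 0.07, 0, 0, 0, 0], [0, 0, 0.14, 0, 0, 0, 0], [0, 0, 0.21, 0, 0, 0, 0], [0, 0, 0.28, 0, 0, 0, 0], [0, 0, 0.35, 0, 0, 0, 0], [0, 0, 0.42, 0, 0, 0, 0], [0, 0, 0.49, 0, 0, 0, 0], [0, 0, 0.51, 0, 0, 0, 0]]]'

```text
time_s: 8.47
tool_pos: [0.4915, 0.077, 0.0807]
tool_rot: [0.332, 0.625, -0.332, 0.624]
force: [-3.2, -1.5, 3.5]
finger_gap: 0.019
```

Emit:
apply_moves --rows '[[[0, 0, 0, 0, 0, 0, 0], [0, 0, 0, 0, 0, 0, 0]]]'

```text
time_s: 8.63
tool_pos: [0.4915, 0.077, 0.0807]
tool_rot: [0.333, 0.624, -0.333, 0.623]
force: [-3.9, 0.0, 4.3]
finger_gap: 0.0187
```

Run:
```python
from h import *
im,d,ci=snap('wrist','w6')
s=ctrl.get_state(); print(s['time_s'],s['tool_pos'],s['force'],s['torque'],s['finger_gap'],s['q'])
R=Rn.from_quat(s['tool_rot']).as_matrix();print(np.rad2deg(np.arctan2(R[1,2],R[0,2])))
```

```text
8.6833 [0.49155846 0.07701084 0.08071988] [-3.83343143 -0.43614166  4.31338706] [-0.02367854  0.73049832 -0.06809751] 0.019010466197468354 [-8.82894460e-02  1.10265106e-01  1.93263976e+00  5.36497666e-04
  1.09921027e+00  8.92816138e-01]
-56.22718328946189
```

View pics/w6.png

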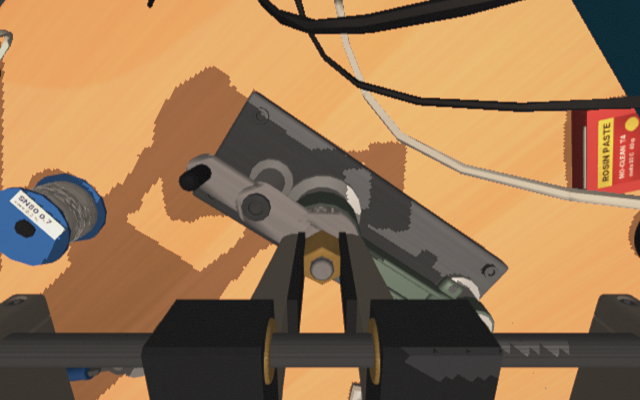

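Emit:
apply_moves --rows '[[[0, 0, 0, 0, 0, 0, 0.3], [0, 0, 0, 0, 0, 0, 0.3], [0, 0, 0, 0, 0, 0.025, 0.3], [0, 0, -0.1, 0, 0.01, 0.055, 0.3], [0, 0, -0.22, 0, 0.03, 0.055, 0.3], [0, 0, -0.34, 0, 0.05, 0.055, 0.3], [0, 0, -0.46, 0, 0.07, 0.055, 0.25], [0, 0, -0.58, 0, 0.078, 0.055, 0.25]]]'

```text
time_s: 9.35
tool_pos: [0.492, 0.1568, 0.1357]
tool_rot: [0.499, 0.501, -0.498, 0.502]
force: [-0.4, -0.3, -0.7]
finger_gap: 0.0228
```

Emit:
apply_moves --rows '[[[0, 0, 0, 0, 0, 0, 0.25], [0, 0, 0, 0, 0, 0, 0.25]]]'

```text
time_s: 9.52
tool_pos: [0.4919, 0.1549, 0.1355]
tool_rot: [0.496, 0.504, -0.496, 0.504]
force: [0.1, 0.4, -0.1]
finger_gap: 0.0228
```

Run:
```python
from h import *
im,d,ci=snap('wrist','w7')
s=ctrl.get_state(); print(s['time_s'],s['tool_pos'],s['force'],s['finger_gap'],s['q'])
P=cloud(d,ci);X,Y,Z=P[...,0],P[...,1],P[...,2]
I=im.astype(int)
def rep(n,m): print(n,m.sum(),np.round(P[m].mean(0),4),np.round(P[m].min(0),4),np.round(P[m].max(0),4))
loc=(d>0)&(abs(X-.49)<.02)&(Z<.103)
rep('pintop',loc&(Z>.094)&(Y>.14)&(Y<.17)); rep('pin',loc&(Z>.08)&(Y>.14)&(Y<.17)); rep('pivot',loc&(Z>.0775)&(Z<.085)&(Y>.108)&(Y<.135))
for p in [(.4918,.1545,.098),(.4918,.1545,.076)]: print(proj(p,ci))
```

```text
9.5667 [0.49187852 0.15446673 0.13542623] [ 0.22735777 -0.13381838  1.16491789] 0.023002063751348542 [ 6.96914235e-02  8.08011701e-02  1.84449264e+00 -1.99309325e-04
  1.21605335e+00  1.62637088e+00]
pintop 161 [0.4927 0.1546 0.0974] [0.4876 0.1498 0.0942] [0.4969 0.1594 0.0995]
pin 258 [0.4937 0.1546 0.0937] [0.4876 0.1496 0.0803] [0.4972 0.1595 0.0995]
pivot 365 [0.4918 0.1207 0.0796] [0.4808 0.1106 0.0775] [0.5035 0.1339 0.0816]
(np.float64(322.10364362126376), np.float64(222.92437106400845))
(np.float64(322.0614840093078), np.float64(211.65070126047576))
```

View pics/w7.png

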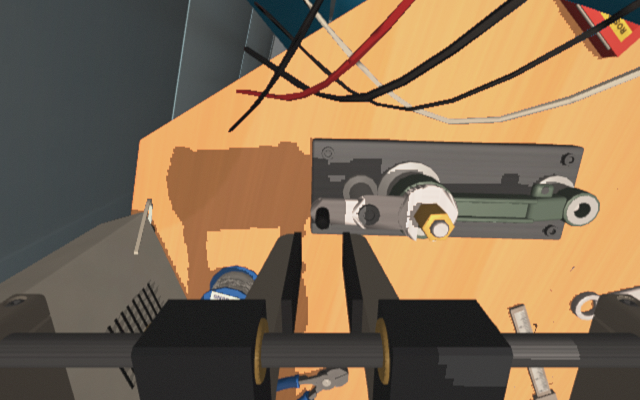

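Pin (~(322,220)) measured at (0.492, 0.1546), right under the tool. I'll descend and grip it.

Emit:
apply_moves --rows '[[[0, 0, 0, 0, 0, -0.02, 0.25], [0, 0, 0, 0, 0, -0.04, 0.25], [0, 0, 0, 0, 0, -0.049, 0.25], [0, 0, 0, 0, 0, -0.049, 0.25], [0, 0, 0, 0, 0, -0.049, 0.1], [0, 0, 0, 0, 0, -0.049, 0], [0, 0, 0, 0, 0, -0.049, 0], [0, 0, 0, 0, 0, -0.049, 0]]]'

```text
time_s: 10.23
tool_pos: [0.4927, 0.1546, 0.0877]
tool_rot: [0.498, 0.502, -0.497, 0.503]
force: [0.3, -0.7, 0.7]
finger_gap: 0.0083
```

Run:
```python
from h import *
s=ctrl.get_state(); print(s['time_s'],s['tool_pos'],s['force'],s['finger_gap'],s['q'])
c=np.array([.4918,.1205]); p=np.array(s['tool_pos'][:2]); 
r=p-c; print(np.hypot(*r))
r=r*0.034/np.hypot(*r); p0=c+r
for a in np.arange(.1,1.55,.1):
    R=np.array([[np.cos(a),-np.sin(a)],[np.sin(a),np.cos(a)]]); print(round(a,2),np.round(c+R@r-p0,4))
```

```text
10.2333 [0.4927199  0.15459553 0.08772561] [ 0.26771429 -0.69456507  0.74201945] 0.008258313328185836 [ 6.99214948e-02  1.44721346e-01  1.87856931e+00 -3.65885537e-04
  1.11602475e+00  1.62980698e+00]
0.03410793652685693
0.1 [-0.0034 -0.0001]
0.2 [-0.0068 -0.0005]
0.3 [-0.0101 -0.0012]
0.4 [-0.0133 -0.0023]
0.5 [-0.0164 -0.0037]
0.6 [-0.0194 -0.0054]
0.7 [-0.0221 -0.0074]
0.8 [-0.0247 -0.0097]
0.9 [-0.027  -0.0121]
1.0 [-0.029  -0.0149]
1.1 [-0.0308 -0.0178]
1.2 [-0.0323 -0.0208]
1.3 [-0.0334 -0.024 ]
1.4 [-0.0343 -0.0273]
1.5 [-0.0348 -0.0307]
```

Emit:
apply_moves --rows '[[[0, 0, 0.1, -0.0034, -0.0001, 0, 0], [0, 0, 0.2, -0.0068, -0.0005, 0, 0], [0, 0, 0.3, -0.0101, -0.0012, 0, 0], [0, 0, 0.4, -0.0133, -0.0023, 0, 0], [0, 0, 0.5, -0.0164, -0.0037, 0, 0], [0, 0, 0.6, -0.0194, -0.0054, 0, 0], [0, 0, 0.7, -0.0221, -0.0074, 0, 0], [0, 0, 0.8, -0.0247, -0.0097, 0, 0]]]'

```text
time_s: 10.9
tool_pos: [0.468, 0.1454, 0.0878]
tool_rot: [0.261, 0.657, -0.26, 0.658]
force: [0.7, 0.7, -0.0]
finger_gap: 0.008
```

Run:
```python
from h import *
im,d,ci=snap('wrist','w8')
s=ctrl.get_state(); print(s['time_s'],s['tool_pos'],s['force'],s['finger_gap'],s['q'])
```

```text
10.95 [0.46764167 0.1449853  0.08768639] [ 0.26622846 -0.10313803  2.87056222] 0.008081076160168283 [5.31136657e-02 7.72494373e-02 1.95260427e+00 1.88459412e-04
 1.10945311e+00 8.03405439e-01]
```

View pics/w8.png

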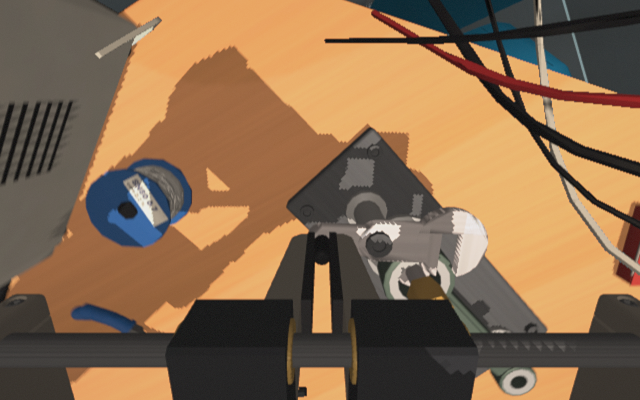

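The washer is swinging out with the pin held (pin ~(320,250), washer nose ~(465,240)), so I continue.

Emit:
apply_moves --rows '[[[0, 0, 0.1, -0.0023, -0.0024, 0, 0], [0, 0, 0.2, -0.0043, -0.0052, 0, 0], [0, 0, 0.3, -0.0061, -0.0081, 0, 0], [0, 0, 0.4, -0.0076, -0.0111, 0, 0], [0, 0, 0.5, -0.0087, -0.0143, 0, 0], [0, 0, 0.6, -0.0096, -0.0176, 0, 0], [0, 0, 0.7, -0.0101, -0.021, 0, 0], [0, 0, 0.7, -0.0101, -0.021, 0, 0]]]'

```text
time_s: 11.62
tool_pos: [0.4575, 0.124, 0.0876]
tool_rot: [0.021, 0.706, -0.021, 0.707]
force: [-2.2, -0.7, 4.7]
finger_gap: 0.0079
```

Emit:
apply_moves --rows '[[[0, 0, 0, 0, 0, 0, 0], [0, 0, 0, 0, 0, 0, 0.2], [0, 0, 0, 0, 0, 0, 0.22], [0, 0, 0, 0, 0, 0.02, 0.25], [0, 0, 0, 0, 0, 0.05, 0.3], [0, 0, 0, 0, 0, 0.09, 0.4], [0, 0, 0, 0, -0.03, 0.12, 0.5], [0, 0, 0, 0, -0.06, 0.14, 0.5]]]'

```text
time_s: 12.28
tool_pos: [0.458, 0.0643, 0.2299]
tool_rot: [0.021, 0.705, -0.021, 0.708]
force: [1.5, -0.6, 0.9]
finger_gap: 0.045
```

Emit:
apply_moves --rows '[[[0, 0, 0, 0, -0.03, 0.02, 0.5], [0, 0, 0, 0, -0.06, 0.03, 0.5], [0, 0, 0, 0, -0.06, 0.03, 0.5], [0, 0, 0, 0, -0.06, 0.03, 0.5]]]'

```text
time_s: 12.62
tool_pos: [0.4573, 0.0031, 0.2569]
tool_rot: [0.023, 0.706, -0.023, 0.707]
force: [-1.2, 0.5, -0.3]
finger_gap: 0.0461
```

Run:
```python
from h import *
im,d,ci=snap('wrist','w9'); np.save('pics/w9.npy',d)
im,d2,ci2=snap('top','t9')
import pickle; pickle.dump(ci,open('pics/w9.pkl','wb'))
s=ctrl.get_state(); print(s['time_s'],s['tool_pos'],s['force'],s['finger_gap'],s['q'])
R=Rn.from_quat(s['tool_rot']).as_matrix();print(np.round(R,3),np.rad2deg(np.arctan2(R[1,2],R[0,2])))
```

```text
12.7167 [0.45647191 0.00485287 0.2556042 ] [-0.34575841 -1.10982075 -0.05776573] 0.04560070923881504 [-2.55541012e-01 -1.84327176e-01  1.85547489e+00  5.52747440e-04
  1.47225960e+00 -1.94806006e-01]
[[-0.002  0.061  0.998]
 [ 0.001  0.998 -0.061]
 [-1.     0.001 -0.002]] -3.482961055826706
```

View pics/w9.png

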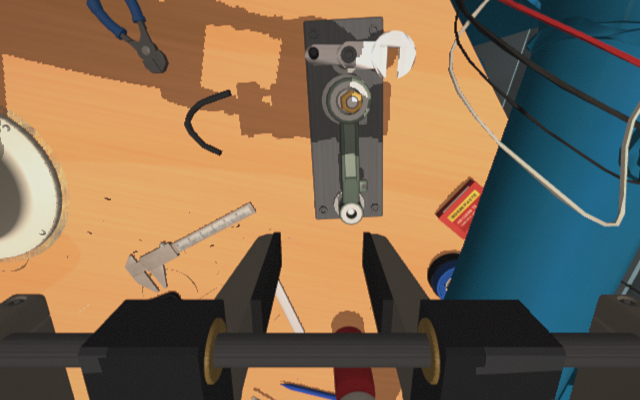

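The washer now lies across, with its nose at ~(397,55) and the pin at ~(313,53), clear of the hub at (348,100). I'll measure the washer angle, the nut angle, the lever line and the clutter for the lever grasp.

Run:
```python
from h import *
import pickle
im=cv2.imread('pics/w9.png'); d=np.load('pics/w9.npy'); ci=pickle.load(open('pics/w9.pkl','rb'))
P=cloud(d,ci);X,Y,Z=P[...,0],P[...,1],P[...,2]; I=im.astype(int)
def rep(n,m):
    print(n,m.sum(),np.round(P[m].mean(0),4),np.round(P[m].min(0),4),np.round(P[m].max(0),4))
loc=(d>0)&(X>.42)&(X<.57)&(Z<.108)&(Y>-.09)&(Y<.17)
rep('pin',loc&(Z>.09)&(X<.475)&(Y>.09))
rep('pivot',loc&(Z>.078)&(Z<.09)&(abs(X-.4918)<.014)&(Y>.1)&(Y<.14))
rep('washer',loc&(Z>.07)&(Z<.079)&(Y>.085))
rep('stud',loc&(Z>.102)&(Y<.1))
hub=loc&(abs(Z-.068)<.003)&(Y>.04)&(Y<.105); rep('hubtop',hub)
arm=loc&(abs(Z-.0625)<.003)&(Y>-.005)&(Y<.045)&(abs(X-.49)<.014); rep('arm',arm)
for y0 in np.arange(-.005,.045,.01):
    k=arm&(Y>=y0)&(Y<y0+.01); print(round(y0,3),np.round([X[k].min(),X[k].max(),(X[k].min()+X[k].max())/2],4))
eye=loc&(abs(Z-.0555)<.004)&(Y<-.033)&(abs(X-.49)<.02); rep('eye',eye)
pts=P[eye][:,:2].astype(np.float32); print(cv2.minEnclosingCircle(pts)); print(cv2.minEnclosingCircle(P[hub][:,:2].astype(np.float32)))
pl=(d>0)&(abs(Z-.016)<.006)&(X>.42)&(X<.56)&(Y>-.1)&(Y<.2)&(I.sum(-1)<330)&(I.max(-1)-I.min(-1)<40)
print('plate',cv2.minAreaRect(P[pl][:,:2].astype(np.float32)))
m=(d>.05)&(X>.53)&(X<.62)&(Y>-.08)&(Y<.1)&(Z>.05)&(Z<.35)
for y0 in np.arange(-.08,.1,.01):
    k=m&(Y>=y0)&(Y<y0+.01)
    if k.any():
        j=np.argsort(X[k])[:1]; print(round(y0,2),k.sum(),np.round(P[k][j],3).tolist())
cv2.imwrite('pics/w9c.png',cv2.resize(im[10:230,290:420],None,fx=2.7,fy=2.7,interpolation=cv2.INTER_CUBIC))
```

```text
pin 100 [0.4572 0.123  0.0974] [0.4524 0.1187 0.0909] [0.4617 0.128  0.0996]
pivot 200 [0.4908 0.121  0.0799] [0.4793 0.1105 0.078 ] [0.4996 0.1298 0.0826]
washer 2612 [0.5112 0.1207 0.0762] [0.4485 0.0935 0.07  ] [0.5565 0.1398 0.079 ]
stud 125 [0.4903 0.0771 0.1036] [0.4851 0.0718 0.102 ] [0.4965 0.0829 0.1059]
hubtop 1104 [0.4909 0.0778 0.0679] [0.4675 0.0538 0.065 ] [0.5405 0.1046 0.0704]
arm 502 [0.4899 0.0204 0.0616] [ 0.4798 -0.0049  0.0595] [0.4998 0.045  0.0645]
-0.005 [0.48   0.4997 0.4898]
0.005 [0.4798 0.4998 0.4898]
0.015 [0.4799 0.499  0.4895]
0.025 [0.4803 0.4994 0.4899]
0.035 [0.4802 0.4997 0.4899]
eye 447 [ 0.4889 -0.0494  0.0556] [ 0.4746 -0.0669  0.0517] [ 0.5038 -0.033   0.0577]
((0.4881865978240967, -0.04907836392521858), 0.018452897667884827)
((0.5047860741615295, 0.08564020693302155), 0.040402643382549286)
plate ((0.48982807993888855, 0.04513932019472122), (0.23794858157634735, 0.0890568420290947), 89.43421173095703)
-0.08 1021 [[0.577, -0.079, 0.163]]
-0.07 1151 [[0.58, -0.068, 0.163]]
-0.06 1145 [[0.583, -0.06, 0.166]]
-0.05 1106 [[0.585, -0.05, 0.167]]
-0.04 1062 [[0.588, -0.04, 0.163]]
-0.03 1035 [[0.591, -0.03, 0.159]]
-0.02 1000 [[0.535, -0.01, 0.346]]
-0.01 1244 [[0.534, -0.005, 0.35]]
-0.0 1087 [[0.534, 0.0, 0.348]]
0.01 1004 [[0.536, 0.02, 0.348]]
0.02 1349 [[0.535, 0.021, 0.348]]
0.03 728 [[0.59, 0.039, 0.194]]
0.04 735 [[0.582, 0.05, 0.185]]
0.05 620 [[0.575, 0.06, 0.18]]
0.06 452 [[0.57, 0.07, 0.171]]
0.07 273 [[0.566, 0.079, 0.164]]
0.08 308 [[0.564, 0.09, 0.156]]
0.09 312 [[0.54, 0.097, 0.072]]
```

View pics/w9c.png

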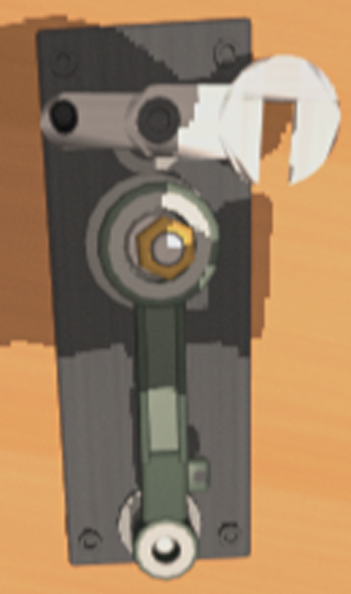

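The washer is at about 1.5 rad and the nut's corners now lie along the fixture's x, so it has turned about 90°. The gripper body will come close to the tank and cables, so I compute its swept clearance for several small tilts about the jaw axis.

```bash
cat > clr.py <<'E'
from h import *
import pickle
pts=[]
d=np.load('pics/w9.npy'); ci=pickle.load(open('pics/w9.pkl','rb')); 
P=cloud(d,ci)[(d>.12)]; pts.append(P)
for n in ('top','scene'):
    d=np.load(f'pics/{n}0.npy'); P=cloud(d,ctrl.camera_info(n))[d>0]; pts.append(P)
P=np.concatenate(pts)
P=P[(P[:,0]>.555)&(P[:,0]<.7)&(P[:,1]>-.15)&(P[:,1]<.2)&(P[:,2]>.05)&(P[:,2]<.32)]
# drop robot points (wrist view: near x<.56, z>.3)
print(len(P))
psi=np.deg2rad(-.57)
for ydx in (0,-.004):
  for t in (-6,0,6,9,12,15,18):
    a=np.deg2rad(t)
    jz=np.array([np.cos(psi),np.sin(psi),0]); up=Rn.from_rotvec(jz*a).apply([0,0,1.]); ty=np.cross(jz,-up)
    out=[]
    for h in np.arange(0,.111,.01):
        g=np.array([.4898,.0278+ydx,.055+h]); Q=P-g
        u=Q@jz; v=abs(Q@ty); w=Q@up
        # distance to box
        dx=np.maximum(abs(u)-.0945,0); dv=np.maximum(v-.0375,0); dw=np.maximum(np.maximum(.069-w,w-.2),0)
        D=np.sqrt(dx**2+dv**2+dw**2); i=D.argmin()
        pen=(D==0); depth=0
        if pen.any(): depth=np.max(np.minimum(.0945-abs(u[pen]),.0375-v[pen]))
        out.append(round(1000*(D[i] if not pen.any() else -depth),1))
    print(ydx,t,out)
E
python3 clr.py
```

```text
56965
0 -6 [np.float64(-12.1), np.float64(-11.6), np.float64(-11.3), np.float64(-11.3), np.float64(-10.6), np.float64(-10.0), np.float64(-9.1), np.float64(1.9), np.float64(10.3), np.float64(18.4), np.float64(27.3), np.float64(35.1)]
0 0 [np.float64(-6.7), np.float64(-6.7), np.float64(-6.7), np.float64(-6.7), np.float64(-6.7), np.float64(-6.7), np.float64(-4.9), np.float64(3.2), np.float64(11.1), np.float64(18.9), np.float64(27.4), np.float64(34.7)]
0 6 [np.float64(-1.6), np.float64(-2.0), np.float64(-2.3), np.float64(-3.2), np.float64(-3.3), np.float64(-3.7), np.float64(-3.2), np.float64(4.9), np.float64(11.9), np.float64(19.9), np.float64(27.4), np.float64(34.7)]
0 9 [np.float64(1.9), np.float64(1.1), np.float64(0.2), np.float64(-0.7), np.float64(-1.2), np.float64(-2.1), np.float64(-1.8), np.float64(6.1), np.float64(12.6), np.float64(20.5), np.float64(27.5), np.float64(33.9)]
0 12 [np.float64(5.7), np.float64(5.0), np.float64(3.6), np.float64(2.1), np.float64(1.0), np.float64(-0.0), np.float64(0.9), np.float64(7.0), np.float64(13.3), np.float64(19.1), np.float64(25.3), np.float64(31
[... 1284 characters left out ...]
(20.2), np.float64(26.7), np.float64(33.3)]
-0.004 12 [np.float64(4.5), np.float64(5.2), np.float64(5.8), np.float64(4.8), np.float64(3.4), np.float64(1.9), np.float64(1.2), np.float64(7.5), np.float64(14.0), np.float64(18.1), np.float64(24.8), np.float64(30.2)]
-0.004 15 [np.float64(2.0), np.float64(2.1), np.float64(3.9), np.float64(5.1), np.float64(5.8), np.float64(4.8), np.float64(3.3), np.float64(8.6), np.float64(12.8), np.float64(16.7), np.float64(22.6), np.float64(27.4)]
-0.004 18 [np.float64(1.0), np.float64(1.7), np.float64(2.0), np.float64(2.2), np.float64(4.5), np.float64(5.4), np.float64(6.0), np.float64(8.1), np.float64(10.5), np.float64(15.4), np.float64(20.7), np.float64(24.9)]
```

Run:
```python
from h import *
s=ctrl.get_state(); R0=Rn.from_quat(s['tool_rot']); p0=np.array(s['tool_pos'])
psi=np.deg2rad(-.57); a=np.deg2rad(15)
jz=np.array([np.cos(psi),np.sin(psi),0]); up=Rn.from_rotvec(jz*a).apply([0,0,1.]); tx=-up; ty=np.cross(jz,tx)
Rt=Rn.from_matrix(np.stack([tx,ty,jz],1))
print(p0,(Rt*R0.inv()).as_rotvec())
g=np.array([.4898,.0278,.055]); tcp=g+.019*tx; print('tcp',tcp,'shift',tcp-p0)
```

```text
[0.45647191 0.00485287 0.2556042 ] [ 0.26071416 -0.01089059  0.05033362]
tcp [0.48984892 0.03271732 0.03664741] shift [ 0.03337702  0.02786445 -0.2189568 ]
```

Emit:
apply_moves --rows '[[[0.09, -0.004, 0.02, 0.01, 0.009, -0.02, 0.5], [0.18, -0.008, 0.035, 0.022, 0.019, -0.04, 0.5], [0.26, -0.011, 0.05, 0.0334, 0.0279, -0.06, 0.5], [0.26, -0.011, 0.05, 0.0334, 0.0279, -0.08, 0.5], [0.26, -0.011, 0.05, 0.0334, 0.0279, -0.09, 0.5], [0.26, -0.011, 0.05, 0.0334, 0.0279, -0.09, 0.5], [0.26, -0.011, 0.05, 0.0334, 0.0279, -0.09, 0.5], [0.26, -0.011, 0.05, 0.0334, 0.0279, -0.09, 0.5]]]'

```text
time_s: 13.38
tool_pos: [0.4909, 0.0325, 0.1678]
tool_rot: [0.094, 0.699, 0.089, 0.703]
force: [0.8, -0.3, 0.0]
finger_gap: 0.0455
```

```bash
cat > st.py <<'E'
from h import *
s=ctrl.get_state(); R0=Rn.from_quat(s['tool_rot']); p0=np.array(s['tool_pos']); R=R0.as_matrix()
print('t',s['time_s'],'p',p0.round(4),'F',s['force'].round(1),'T',s['torque'].round(2),'gap',s['finger_gap'])
print('grasp',(p0-.019*R[:,0]).round(4),'yaw',np.rad2deg(np.arctan2(R[1,2],R[0,2])).round(2),'jaw tilt',np.rad2deg(R[2,2]).round(2),'body dir',(-R[:,0]).round(4))
E
python3 - <<'E'
from h import *
im,d,ci=snap('wrist','w10')
exec(open('st.py').read())
E
```

```text
t 13.4333 p [0.4911 0.0323 0.1681] F [-0.1  0.7 -0.1] T [-0.18 -0.08 -0.01] gap 0.04608933663340391
grasp [0.491  0.0274 0.1864] yaw -0.52 jaw tilt 0.25 body dir [-0.0065 -0.2563  0.9666]
```

View pics/w10.png

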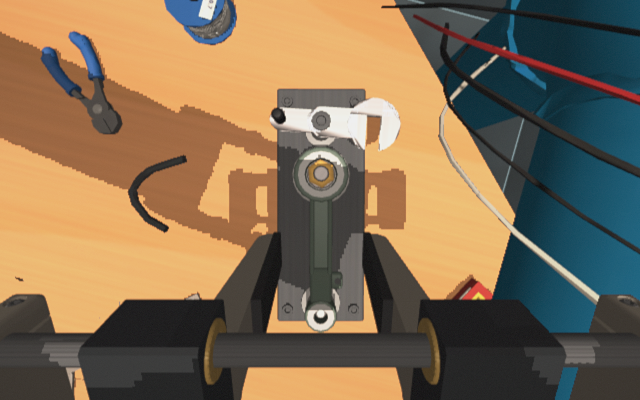

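Emit:
apply_moves --rows '[[[0, 0, 0, -0.001, 0, -0.02, 0.5], [0, 0, 0, -0.001, 0, -0.04, 0.5], [0, 0, 0, -0.001, 0, -0.055, 0.5], [0, 0, 0, -0.001, 0, -0.07, 0.5], [0, 0, 0, -0.001, 0, -0.085, 0.5]]]'

```text
time_s: 13.85
tool_pos: [0.4903, 0.0319, 0.0823]
tool_rot: [0.094, 0.699, 0.088, 0.703]
force: [0.4, -0.0, -0.9]
finger_gap: 0.0459
```

Emit:
apply_moves --rows '[[[0, 0, 0, 0, 0, -0.008, 0.5], [0, 0, 0, 0, 0, -0.016, 0.5], [0, 0, 0, 0, 0, -0.024, 0.5]]]'

```text
time_s: 14.1
tool_pos: [0.4903, 0.0318, 0.0581]
tool_rot: [0.095, 0.699, 0.088, 0.703]
force: [-0.6, 0.4, 0.4]
finger_gap: 0.0459
```

Emit:
apply_moves --rows '[[[0, 0, 0, 0, 0, -0.008, 0.5], [0, 0, 0, 0, 0, -0.016, 0.5], [0, 0, 0, 0, 0, -0.022, 0.5], [0, 0, 0, 0, 0, -0.022, 0.5], [0, 0, 0, 0, 0, -0.022, 0.5]]]'

```text
time_s: 14.52
tool_pos: [0.4892, 0.032, 0.0354]
tool_rot: [0.095, 0.7, 0.088, 0.702]
force: [0.0, -0.7, 0.3]
finger_gap: 0.0457
```

Run:
```python
from h import *
im,d,ci=snap('wrist','w11')
snap('scene','s11')
exec(open('st.py').read())
```

```text
t 14.6167 p [0.4897 0.0318 0.036 ] F [-0.3 -0.2 -0.2] T [-0.16 -0.06  0.01] gap 0.046080758537748956
grasp [0.4896 0.0269 0.0543] yaw -0.57 jaw tilt 0.15 body dir [-0.0051 -0.257   0.9664]
```

View pics/w11.png

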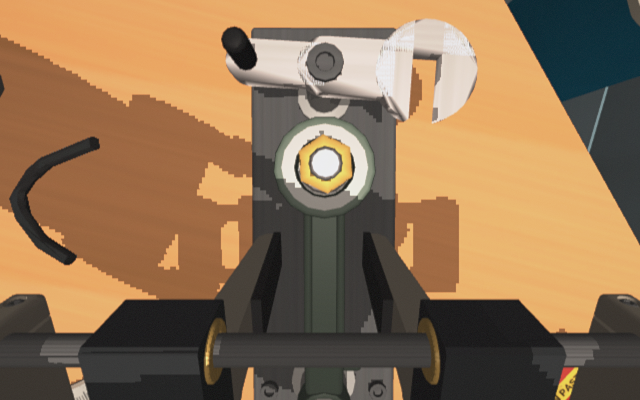

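View pics/s11.png

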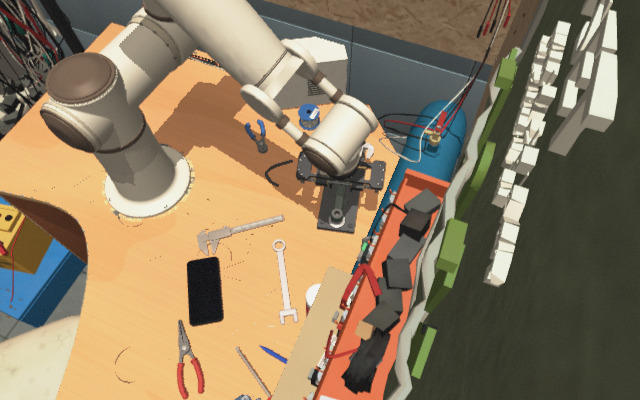

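No contact on the way down, and the arm is centred between the jaws (~(322,270)). Closing.

Emit:
apply_moves --rows '[[[0, 0, 0, 0, 0, 0, 0.25], [0, 0, 0, 0, 0, 0, 0], [0, 0, 0, 0, 0, 0, 0], [0, 0, 0, 0, 0, 0, 0], [0, 0, 0, 0, 0, 0, 0], [0, 0, 0, 0, 0, 0, 0], [0, 0, 0, 0, 0, 0, 0]]]'

```text
time_s: 15.2
tool_pos: [0.4897, 0.0319, 0.0358]
tool_rot: [0.095, 0.7, 0.088, 0.703]
force: [0.8, 1.6, 0.6]
finger_gap: 0.0194
```

```bash
python3 st.py
```

```text
t 15.2 p [0.4897 0.0319 0.0358] F [0.8 1.6 0.6] T [-0.1  -0.21 -0.07] gap 0.019396942361503664
grasp [0.4896 0.027  0.0542] yaw -0.58 jaw tilt 0.16 body dir [-0.0053 -0.2571  0.9664]
```

Emit:
apply_moves --rows '[[[0, 0, 0, 0, 0, 0.002, 0], [0, 0, 0, 0, 0, 0.005, 0], [0, 0, 0, 0, 0, 0.008, 0], [0, 0, 0, 0, 0, 0.011, 0], [0, 0, 0, 0, 0, 0.014, 0], [0, 0, 0, 0, 0, 0.017, 0], [0, 0, 0, 0, 0, 0.02, 0], [0, 0, 0, 0, 0, 0.02, 0]]]'

```text
time_s: 15.87
tool_pos: [0.4896, 0.0319, 0.0562]
tool_rot: [0.095, 0.7, 0.088, 0.702]
force: [-0.2, -0.7, -5.0]
finger_gap: 0.0196
```

Run:
```python
from h import *
im,d,ci=snap('wrist','w12')
exec(open('st.py').read())
```

```text
t 15.9167 p [0.4895 0.0319 0.056 ] F [ 0.6 -0.1 -4.9] T [-0.35 -0.11 -0.05] gap 0.019733763544881128
grasp [0.4894 0.027  0.0743] yaw -0.56 jaw tilt 0.13 body dir [-0.0048 -0.257   0.9664]
```

View pics/w12.png

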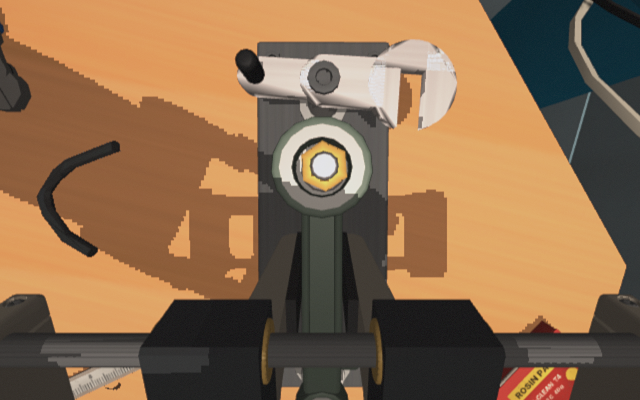

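The lever is up about 20 mm, weighs about 5 N, and its bore stays round the nut at (323,165). I keep lifting.

Emit:
apply_moves --rows '[[[0, 0, 0, 0, 0, 0.005, 0], [0, 0, 0, 0, 0, 0.01, 0], [0, 0, 0, 0, 0, 0.015, 0], [0, 0, 0, 0, 0, 0.021, 0], [0, 0, 0, 0, 0, 0.027, 0], [0, 0, 0, 0, 0, 0.033, 0], [0, 0, 0, 0, 0, 0.039, 0], [0, 0, 0, 0, 0, 0.045, 0]]]'

```text
time_s: 16.58
tool_pos: [0.4894, 0.0319, 0.1013]
tool_rot: [0.095, 0.7, 0.088, 0.702]
force: [-0.8, -0.4, -4.7]
finger_gap: 0.0195
```

Emit:
apply_moves --rows '[[[0, 0, 0, 0, 0, 0.006, 0], [0, 0, 0, 0, 0, 0.012, 0], [0, 0, 0, 0, 0, 0.018, 0], [0, 0, 0, 0, 0, 0.024, 0], [0, 0, 0, 0, 0, 0.03, 0], [0, 0, 0, 0, 0, 0.034, 0], [0, 0, 0, 0, 0, 0.037, 0], [0, 0, 0, 0, 0, 0.037, 0]]]'

```text
time_s: 17.25
tool_pos: [0.4898, 0.0318, 0.1383]
tool_rot: [0.095, 0.7, 0.088, 0.703]
force: [0.1, 0.4, -4.0]
finger_gap: 0.0198
```

Emit:
apply_moves --rows '[[[0, 0, 0, 0, 0, 0, 0], [0, 0, 0, 0, 0, 0, 0], [0, 0, 0, 0, 0, 0, 0]]]'

```text
time_s: 17.5
tool_pos: [0.4891, 0.032, 0.1372]
tool_rot: [0.095, 0.7, 0.088, 0.702]
force: [-0.8, -0.1, -4.2]
finger_gap: 0.0198
```

```bash
python3 - <<'E'
from h import *
exec(open('st.py').read())
for n in ('wrist','top','scene'):
    im,d,ci=snap(n,n[0]+'13'); np.save(f'pics/{n[0]}13.npy',d)
    P=cloud(d,ci);X,Y,Z=P[...,0],P[...,1],P[...,2]
    print(n)
    for nm,l in (('lever','lever'),):
        r=ctrl.regions_of(n,l)
        for q in r[:1]:
            m=q['pixels']&(d>0); print(l,round(q['p'],2),q['bbox'],np.round(np.percentile(P[m],[5,50,95],axis=0),4).tolist())
    box=(d>.05)&(abs(X-.49)<.03)
    def rep(n,m):
        if m.sum()>3: print(n,m.sum(),np.round(P[m].mean(0),4),np.round(P[m].min(0),4),np.round(P[m].max(0),4))
    rep('hubtop',box&(abs(Z-.17)<.006)&(Y>.045)&(Y<.11)); rep('eyetop',box&(abs(Z-.157)<.008)&(Y<-.033)&(Y>-.08))
    rep('stud',box&(Z>.099)&(Z<.11)&(Y>.06)&(Y<.09))
E
cd pics; python3 -c "
import cv2
a=cv2.imread('s13.png')[80:260,260:460];b=cv2.imread('t13.png')[130:250,220:400]
cv2.imwrite('s13c.png',cv2.resize(a,None,fx=3.3,fy=3.3,interpolation=2));cv2.imwrite('t13c.png',cv2.resize(b,None,fx=4.4,fy=4.4,interpolation=2))"
```

```text
t 17.5 p [0.4891 0.032  0.1372] F [-0.8 -0.1 -4.2] T [-0.41 -0.05  0.01] gap 0.01983585291689775
grasp [0.489  0.0271 0.1556] yaw -0.57 jaw tilt 0.06 body dir [-0.0037 -0.2575  0.9663]
wrist
lever 0.92 [273.2, 114.6, 370.3, 399.3] [[0.4713, -0.0378, 0.1551], [0.4887, 0.0517, 0.1642], [0.5066, 0.0944, 0.1702]]
hubtop 5562 [0.4891 0.0763 0.1691] [0.4654 0.045  0.164 ] [0.5129 0.1004 0.1717]
eyetop 747 [ 0.4881 -0.0388  0.156 ] [ 0.4748 -0.0471  0.149 ] [ 0.5012 -0.033   0.1593]
stud 627 [0.4905 0.0768 0.1015] [0.4808 0.0667 0.099 ] [0.4997 0.0876 0.1055]
top
lever 0.76 [275.7, 182.8, 342.5, 207.0] [[0.4674, -0.0612, 0.1467], [0.4886, 0.0784, 0.168], [0.509, 0.096, 0.1715]]
hubtop 186 [0.4884 0.0787 0.169 ] [0.4649 0.0573 0.1642] [0.5119 0.0984 0.1733]
eyetop 39 [ 0.482  -0.0598  0.1572] [ 0.4724 -0.0662  0.1514] [ 0.4928 -0.0514  0.1601]
stud 22 [0.4922 0.0786 0.1021] [0.486  0.0722 0.099 ] [0.4993 0.0859 0.1065]
scene
lever 0.92 [330.7, 158.3, 348.6, 200.6] [[0.4799, -0.067, 0.1446], [0.4908, -0.0284, 0.1575], [0.5025, 0.0192, 0.1635]]
eyetop 171 [ 0.4897 -0.0523  0.1555] [ 0.4757 -0.0698  0.1492] [ 0.5038 -0.0331  0.1603]
```

View pics/w13.png

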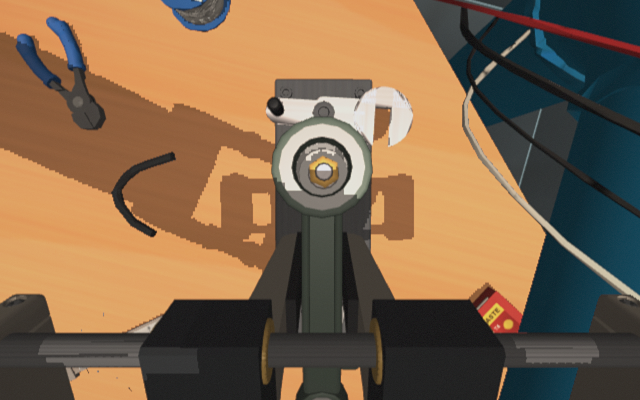

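View pics/s13c.png

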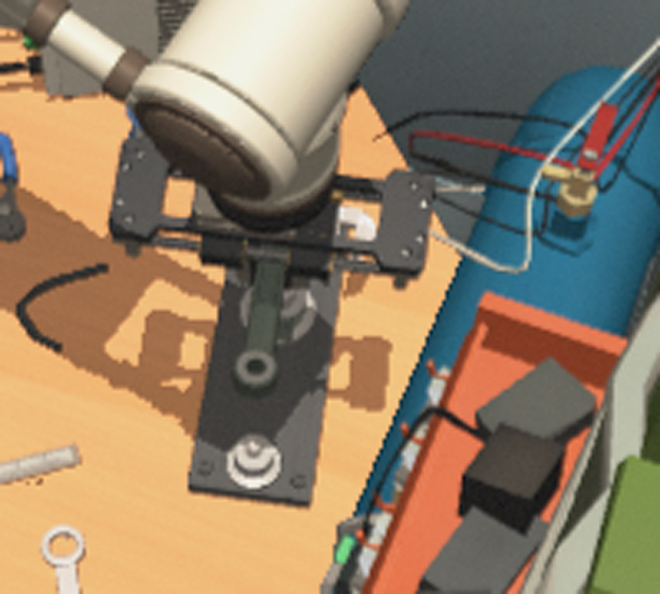

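View pics/t13c.png

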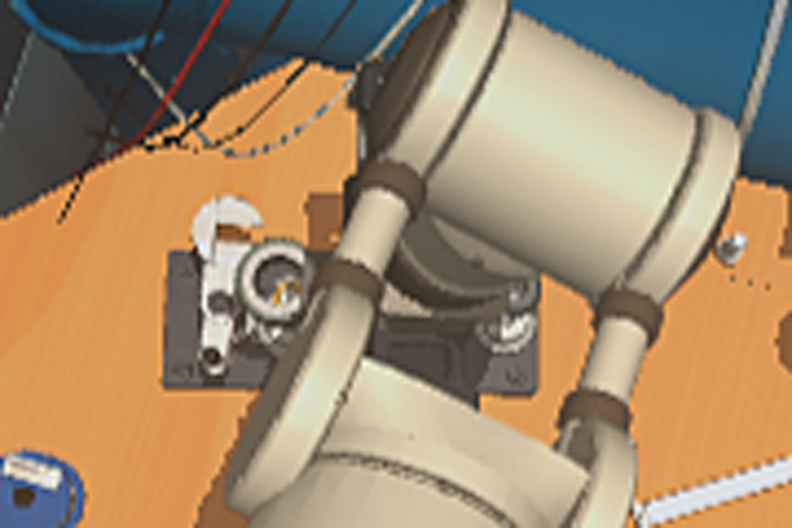

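Run:
```python
from h import *
d=np.load('pics/w13.npy'); ci=ctrl.camera_info('wrist'); P=cloud(d,ci)
X,Y,Z=P[...,0],P[...,1],P[...,2]
exec(open('st.py').read())
hub=(d>.05)&(abs(X-.489)<.026)&(abs(Z-.169)<.004)&(Y>.052)&(Y<.105)
Q=P[hub]; print(cv2.minEnclosingCircle(Q[:,:2].astype(np.float32)))
A=np.c_[Q[:,:2]-Q[:,:2].mean(0),np.ones(len(Q))]; c=np.linalg.lstsq(A,Q[:,2],rcond=None)[0]; print('slope deg',np.rad2deg(c[:2]),c[2])
arm=(d>.05)&(abs(X-.489)<.009)&(abs(Z-.164)<.004)&(Y<.05); Q=P[arm]
A=np.c_[Q[:,:2]-Q[:,:2].mean(0),np.ones(len(Q))]; c=np.linalg.lstsq(A,Q[:,2],rcond=None)[0]; print('arm',len(Q),Q.min(0),Q.max(0),'slope deg',np.rad2deg(c[:2]),c[2])
st=(d>.05)&(Z>.1025)&(Z<.107)&(abs(X-.49)<.01)&(abs(Y-.077)<.01); Q=P[st]; print('stud',cv2.minEnclosingCircle(Q[:,:2].astype(np.float32)),Q[:,2].mean())
```

```text
t 17.8 p [0.4893 0.032  0.1375] F [-0.9  0.6 -4.8] T [-0.36 -0.12  0.01] gap 0.020018042855254856
grasp [0.4892 0.0271 0.1559] yaw -0.57 jaw tilt 0.1 body dir [-0.0042 -0.2573  0.9663]
((0.4892946183681488, 0.07558263093233109), 0.02505112811923027)
slope deg [ 0.08908434 -0.00380442] 0.16958579865359472
arm 4037 [ 0.48000037 -0.02854402  0.16000102] [0.49799841 0.0499787  0.16658688] slope deg [0.73628506 0.43556465] 0.1622584982281342
stud ((0.4907882809638977, 0.07632139325141907), 0.005981088615953922) 0.1040492963934215
```

The lever is level: hub slope under 0.1°, top at 169.6 mm, so its underside is about 40 mm above the stud tip. It sits about 1 mm off in x, so I nudge it, recheck and hand in.

Emit:
apply_moves --rows '[[[0, 0, 0, 0.001, 0.0003, 0, 0], [0, 0, 0, 0.001, 0.0003, 0, 0], [0, 0, 0, 0.001, 0.0003, 0, 0], [0, 0, 0, 0.001, 0.0003, 0, 0]]]'

```text
time_s: 18.13
tool_pos: [0.4904, 0.0322, 0.1376]
tool_rot: [0.095, 0.7, 0.088, 0.702]
force: [-0.2, -0.8, -4.2]
finger_gap: 0.0195
```

Run:
```python
from h import *
im,d,ci=snap('wrist','w14'); P=cloud(d,ci); X,Y,Z=P[...,0],P[...,1],P[...,2]
exec(open('st.py').read())
hub=(d>.05)&(abs(X-.489)<.026)&(abs(Z-.169)<.004)&(Y>.052)&(Y<.105)
Q=P[hub]; print(cv2.minEnclosingCircle(Q[:,:2].astype(np.float32)),Q[:,2].mean())
st=(d>.05)&(Z>.1025)&(Z<.107)&(abs(X-.49)<.01)&(abs(Y-.077)<.01); Q=P[st]; print('stud',cv2.minEnclosingCircle(Q[:,:2].astype(np.float32)))
pin=(d>.05)&(Z>.09)&(Z<.101)&(X<.475)&(X>.43)&(Y>.09)&(Y<.14); print('pin',P[pin].mean(0))
print(ctrl.finish_job())
```

```text
t 18.1833 p [0.4904 0.0322 0.1376] F [ 0.6 -0.2 -4.4] T [-0.32 -0.07  0.01] gap 0.01991520284216525
grasp [0.4903 0.0273 0.156 ] yaw -0.57 jaw tilt 0.11 body dir [-0.0045 -0.2572  0.9663]
((0.4904344379901886, 0.07586928457021713), 0.025198660790920258) 0.16966703626833643
stud ((0.49053579568862915, 0.07662306725978851), 0.005829258356243372)
pin [0.45757412 0.12238995 0.09696716]
the job is handed in; nothing more can be done
None
```

I slackened the nut, swung the C-washer out, and handed the job in with the lever held above the stud, at about 18 s of the 64 s allowed.

- **Nut:** I turned it about 90° anticlockwise in two grips, 30° and then 60°. Its corners had shifted to match in the next picture.
- **C-washer:** I swung it by its pin to about 1.5 rad, past the 1.25 needed to clear the hub. The final check found the pin still where I left it.
- **Lever:** I gripped the arm within about 1 mm of the balance point and lifted it straight up about 101 mm.

The last checks on the lever:

| Check | Result |
|---|---|
| Weight on the wrist | about 4.5 N |
| Hub slope | under 0.1°, measured just before a final 1 mm sideways correction |
| Hub's distance from the stud axis | within 1 mm |
| Clearance over the stud tip | about 40 mm |
| Yaw relative to the fixture | held to about 0.1° |

**Less certain:**
- A slope fit on the arm's recessed top gave 0.4–0.7°, disagreeing with the hub fit. I trusted the hub, since the arm's web and flanges mix in that fit.
- The eye's alignment was only roughly confirmed, because the gripper partly hid it.
- I tilted the gripper 15° so its body would miss the tank and hanging cables. By the depth pictures it cleared them by only a few millimetres. I saw no contact forces in the readings.

I didn't touch the other things on the desk, though I did not measure their positions again at the end.

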